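# Tighten the hanging eye of a sign rail with a screwdriver as the bar

### The arm

A 6-joint arm with a two-finger parallel gripper is mounted at the origin on a cart in front of the work surface, level with it; the furniture and walls round the work are solid. World frame = base frame: x ahead of the robot, y to its left, z up, the work surface at z = 0. Lengths are in m, angles in degrees, forces in N, time in s.
With the tool pointing down it reaches from about 0.375 to 0.9 m from the base axis. Payload 3.1 kg.
Tool frame: the origin (TCP) lies midway between the tips of the shut fingers; the grasp point (between the pads) lies 19 mm behind it; z points along the fingers, y is the direction in which the jaws open and shut (so a half turn about z gives the same grasp; the last joint's range is limited). The gripper opens to 87 mm and grips with 3 to 60 N. Pads are 19 mm wide; open, the fingers measure 117 mm over their backs; the gripper's body (75 mm by 190 mm) begins 51 mm behind the grasp point.
Start: joints at [-78.696, 30.224, 82.088, -0, 67.689, -10.227], TCP at [0.229, -0.581, 0.198] pointing down, gripper open.
Joint ranges: [-176.69, 176.69], [-43.24, 126.21], [12.49, 139.97], [-82, 262], [0, 151.66], [-163.58, 163.58]. Speed limits (degrees/s): [159.86, 159.86, 180, 180, 180, 180].

### API

Orientations are given as a 3x3 rotation matrix whose columns are the frame's x, y, z axes.
In Python, from rig import bot gives the robot as it stands.
- The arm moves only by the tool carry_out, never from a script. Its arguments are lists of equal length, an entry for each row: "grip": the gripper's target within -1 to 1 (fully open at 1, half-way at 0, shut at -1); "slide": the shift along the tool's x, y, z in mm, a list of three; "twist": the turn, a rotation vector about the tool's x, y, z in rad, a list of three. In form: {"grip": [grip, ...], "slide": [[dx, dy, dz], ...], "twist": [[wx, wy, wz], ...]}. A call has 1 to 12 rows; each row shifts and turns the pose as measured when the row begins, along the tool's axes as they then stand; what a row does not reach is not made up. A row lasts 1/10 s, in which the tool goes at most 50 mm and 8.59 degrees, less where a joint would pass 70% of its speed; a pose out of reach is approached as far as the arm can. A call is refused whole if a number of a shift passes 50 or a number of a turn 0.15, either way. A call with a gripper value outside its range is refused whole. The fingers move at their own pace and stop on an object; the grip force is fixed at half the most. Time passes only in rows, so rows that do not move let the fingers close. It gives the time, the measured TCP pose, the force and the opening at its end, in the units of the state.
- bot.read_state(): the state, without advancing time (a new reading comes with each control period).
- bot.capture(name): name is "scene" or "top" or "wrist"; returns a dict with "color" (420x560x3 uint8, red, green, blue), "depth" (420x560 float32, m along the optical axis (not along the pixel's ray), 0 where there is no reading), "fx", "fy", "cx", "cy" (pixels), "position" and "rotation" of the camera in the world; the wrist camera has in their place "T_tool_cam" (4x4, takes a point from camera to tool coordinates, whose origin is the TCP and whose axes are the flange's). Camera axes: x right, y up, looking along -z (the intrinsics and any distortion apply to the point x, -y, -z); pixel columns grow to the right and rows downward; lengths in m; the calibration is good to about 2 mm. A picture is of the moment at which its call begins: read the wrist's pose just before it.
- bot.hand_in(): hands the job in, once; it reports no verdict.
The state is a dict: "time_s": time; "joint_positions": joint angles; "qvel": joint speeds; "tau": joint torques, N m; "position": TCP position; "tcp_rot": TCP orientation; "force": force on the tool from outside, world axes, zero at the start; "moment": the same for the moment, N m; "opening": opening from 0.0 (shut) to 1.0 (fully open).
Only numpy, scipy, OpenCV 4.12 (cv2) and the standard library are available. Lean on these libraries where they do the work, as an engineer would, in place of code of your own. Each camera call takes 0.05 s, during which the arm holds its last target.

### The job

The larger ring eye on the aluminium sign rail is only finger-tight: slide the screwdriver's steel shank through its loop to about half the shank's length and, using the screwdriver as a bar, turn the eye clockwise (seen from above) until you feel its collar come hard down on the boss, and nip it up snug without forcing it. Then draw the screwdriver out and lay it down flat on the bench, without knocking the smaller eye or moving the other things.

Things in the scene. Friction and masses are not known exactly. Their poses are not given: they have to be found in the camera images.
- loop (a point): Centre of the loop of the larger steel ring eye, upright on the rail: round ring, 20 mm clear opening, 36 mm outside, of 8 mm round steel. x is the opening's axis (level, looks through the loop), y lies across the opening, z is up along the screw's axis. 36 mm above the collar's underside, about 90 mm above the bench. A 6 mm bar can be slid in straight, or slanting up to 0.7 rad from x.
- hanging_eye: The larger eye; origin at the centre of its 25 mm collar's underside (54 mm above the bench when seated), axes as loop. Right-hand thread, 1.25 mm a turn; 0.35 to 1.15 rad still to go, a gap too small to see. Resists with 0.22 N m, stops dead when seated, stays where left. Snug: 0.5 to 1.2 N m about its axis (force times arm plus the grip's own twist; 5 to 8 N at 95 mm). 2 N m strips it.
- ring_top (a point): Top of the larger eye's ring, 18 mm above the loop's centre; axes as loop. A bar in the loop has play: swung level, it goes about 1 rad either way from the opening's axis before it bears on both sides of the ring; only then does the eye turn with it. To take the bar out, swing it back into the play first.
- rail: Aluminium box section, 320 mm long (y), 56 mm wide (x), 50 mm high, on rubber pads, does not move; origin at the centre of its underside on the bench, z up. On top are two low round welded bosses 4 mm high, about 90 mm either side of the middle, one under each eye.
- handle (a point): Centre of the screwdriver's round handle (29 mm diameter, 94 mm long), which lies flat on the bench, the axis 14.5 mm above it. y is along the screwdriver and points to the butt of the handle; the shank's tip lies 152 mm from here along -y. The whole is 205 mm long and weighs 0.11 kg, its centre of mass about here.
- shank_mid (a point): Point half-way along the screwdriver's bare steel shank (6 mm diameter, straight, 110 mm long), 95 mm from handle along -y and in line with the handle's axis; y points to the butt of the handle.
- shank_neck (a point): Point on the shank's axis 20 mm from the handle's front end, 62 mm from handle along -y; same axes.
- rivet_tin: Round tin, 70 mm diameter, 44 mm high, standing behind the rail; origin at the centre of its underside. Leave it alone.
- sanding_block: Dark sanding block, 67x99x24 mm, lying behind the rail; origin at the centre of its underside. Leave it alone.
- tape_measure: Tape measure, 36x102x62 mm, to the left of the rail; origin at the centre of its underside. Leave it alone.
- safety_eye: The smaller ring eye (12 mm opening, 22 mm outside, 5 mm steel), origin under its collar, 54 mm above the bench; already tight, for the safety wire. It stands on the same rail about 180 mm from the larger eye (which of the two is at which end varies) and its top is about 85 mm above the bench. Keep the screwdriver and the gripper clear of it.
There are look-alikes about, which are no part of the job. Leave any turquoise look-alike of the part that bears handle alone.

How it is judged (in metres and radians):
On the way, in this order (a step that is already met when the one before it is completed fails the run):
1. The screwdriver's shank is through the loop of the larger eye to about half its length (the shank's middle or its neck point within 18 mm of the loop's centre) (distance between any of shank_mid, shank_neck and loop below 0.018 m), for 0.2 s.
2. With the shank in the loop the eye is turned home and nipped up: the collar within 0.02 mm of the boss, the bar bearing on the ring with over 40 N in all (about 0.4 N m) (z of hanging_eye in the frame of rail below 0.05402 m and distance between any of shank_mid, shank_neck and loop below 0.02 m and contact force between screwdriver and hanging_eye above 40 N), for 0.05 s.
At the end, for the whole second after the job is handed in: The larger eye is seated (collar within 0.02 mm of its boss); the screwdriver is out of the loop and lies flat on the bench (handle's axis less than 22 mm, shank's middle less than 30 mm above it), let go and at rest (z of hanging_eye in the frame of rail below 0.05402 m and height (world z) of handle below 0.022 m and height (world z) of shank_mid below 0.03 m and linear speed of screwdriver below 0.03 m/s); the robot touches nothing.
It fails at once if The eye is forced: the screwdriver bears on its ring with over 200 N in all, which is about 2 N m on the thread (contact force between screwdriver and hanging_eye above 200 N).
It fails at once if The smaller eye is knocked or leaned on (over 15 N) (contact force between any of screwdriver, the fingers and safety_eye above 15 N).
It fails at once if The tin, the sanding block or the tape measure is pushed away (over 20 mm) (distance of any of rivet_tin, sanding_block, tape_measure from where it was at the start of the episode above 0.02 m).
It also fails if it takes over 72 s, if anything falls off the work surface, if the arm or the gripper's body presses on something with over 40 N, if the wrist force passes 120 N, or if a joint passes its speed limit or range.

## Working session

There is one attempt and no reset: what is moved stays moved. The work goes in short steps, Python scripts to look and compute and a tool call to move; the robot and the scene stay as the last step left them, time stands still between calls to the robot, and variables do not carry over. Pictures are saved under pics/ and viewed, and the job is handed in when it is done.

Besides the shell and the picture viewer there is one more tool, called after "Request:" as name(argument=value, ...) on one line, values as JSON. carry_out: Moves the arm, as the interface text tells. Its arguments: {"type":"object","properties":{"grip":{"type":"array"},"slide":{"type":"array"},"twist":{"type":"array"}},"required":["grip","slide","twist"]}

```bash
mkdir -p pics; ls; cat > h.py <<'E'
import numpy as np, cv2
from rig import bot
def snap(name,fn):
    s=bot.read_state(); c=bot.capture(name); cv2.imwrite('pics/'+fn+'.png',c['color'][:,:,::-1]); 
    if name=='wrist':
        T=np.eye(4);T[:3,:3]=np.array(s['tcp_rot']);T[:3,3]=s['position'];W=T@np.array(c['T_tool_cam']);c['position']=W[:3,3];c['rotation']=W[:3,:3]
    np.savez('pics/'+fn+'.npz',**{k:np.array(v) for k,v in c.items()})
    return c
def load(fn): return dict(np.load('pics/'+fn+'.npz'))
def ray(c,u,v):
    d=np.array([(u-c['cx'])/c['fx'],-(v-c['cy'])/c['fy'],-1.0]); return np.array(c['position']),np.array(c['rotation'])@d
def onz(c,u,v,z):
    p,d=ray(c,u,v); return p+d*(z-p[2])/d[2]
def dep(c,u,v):
    p,d=ray(c,u,v); return p+d*c['depth'][int(v),int(u)]
def proj(c,P):
    q=np.array(c['rotation']).T@(np.array(P)-c['position']); return c['cx']+c['fx']*q[0]/-q[2], c['cy']+c['fy']*q[1]/q[2]
E
python3 - <<'E'
from h import *
for n in('scene','top','wrist'):
    c=snap(n,n+'0'); print(n,{k:(np.round(v,3).tolist() if k not in('color','depth') else v.shape) for k,v in c.items()})
print(bot.read_state())
E
```

```text
pics
scene {'color': (420, 560, 3), 'depth': (420, 560), 'fx': 525.482, 'fy': 525.482, 'cx': 283.357, 'cy': 206.875, 'position': [-0.438, 0.499, 0.959], 'rotation': [[-0.476, 0.537, -0.696], [-0.879, -0.303, 0.368], [-0.013, 0.788, 0.616]]}
top {'color': (420, 560, 3), 'depth': (420, 560), 'fx': 399.27, 'fy': 399.27, 'cx': 278.569, 'cy': 205.011, 'position': [0.296, -0.023, 1.484], 'rotation': [[-0.003, 0.982, -0.188], [-1.0, -0.001, 0.008], [0.008, 0.188, 0.982]]}
wrist {'color': (420, 560, 3), 'depth': (420, 560), 'fx': 292.778, 'fy': 292.778, 'cx': 276.027, 'cy': 211.312, 'T_tool_cam': [[-0.001, 0.96, 0.279, 0.076], [1.0, 0.001, 0.0, 0.001], [-0.0, 0.279, -0.96, -0.186], [0.0, 0.0, 0.0, 1.0]], 'position': [0.3, -0.554, 0.384], 'rotation': [[0.366, 0.894, 0.26], [-0.931, 0.352, 0.1], [-0.002, -0.278, 0.96]]}
{'time_s': 0.15, 'joint_positions': array([-7.86982065e+01,  3.02678984e+01,  8.21379381e+01, -1.32207946e-03,
        6.76876762e+01, -1.02264095e+01]), 'qvel': array([ 0.06278961, -0.13714622, -0.11855689,  0.10560393,  0.02587192,
       -0.10955895]), 'tau': array([ 4.81241568e-04, -4.40432346e+01, -1.76842135e+01,  6.33676630e-02,
        5.52492694e-02, -9.09605797e-05]), 'position': array([ 0.22926413, -0.58081046,  0.19749273]), 'tcp_rot': array([[ 9.30233875e-01,  3.66967059e-01, -3.40787482e-04],
       [ 3.66967118e-01, -9.30232544e-01,  1.59627083e-03],
       [ 2.68767205e-04, -1.60996300e-03, -9.99998668e-01]]), 'force': array([ 0.45502888, -0.04809166, -0.18112791]), 'moment': array([0.02824874, 0.04972549, 0.04557065]), 'opening': 0.9989957012586768}
```

View pics/scene0.png

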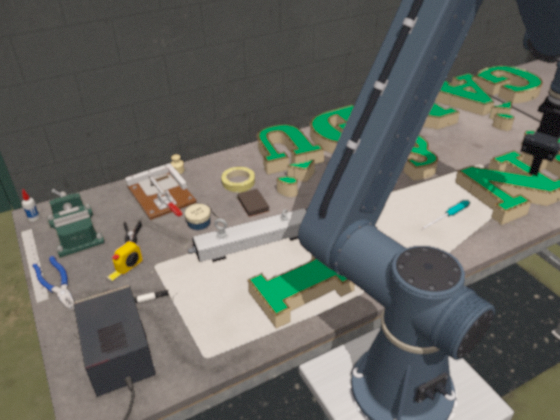

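View pics/top0.png

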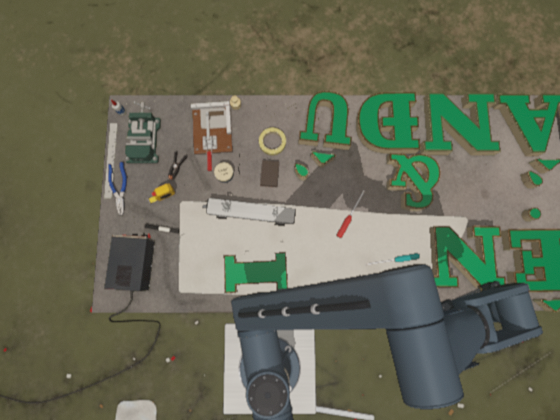

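View pics/wrist0.png

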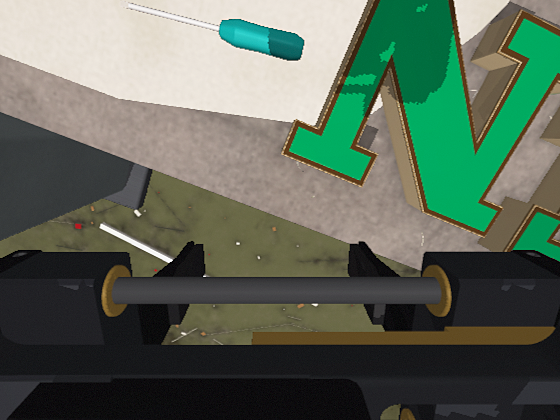

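The top view shows the red screwdriver at about (345,225) with its tip near (363,193). The turquoise look-alike is at (405,258), and the rail runs from (205,208) to (294,215). I'll enlarge it.

```bash
python3 - <<'E'
from h import *
a=cv2.imread('pics/top0.png');cv2.imwrite('pics/z1.png',cv2.resize(a[140:280,190:390],None,fx=4,fy=4,interpolation=cv2.INTER_CUBIC))
a=cv2.imread('pics/scene0.png');cv2.imwrite('pics/z2.png',cv2.resize(a[170:280,100:310],None,fx=3.8,fy=3.8,interpolation=cv2.INTER_CUBIC))
c=load('top0')
hs=cv2.cvtColor(c['color'],cv2.COLOR_RGB2HSV)
m=(((hs[...,0]<8)|(hs[...,0]>172))&(hs[...,1]>150)&(hs[...,2]>90)).astype(np.uint8)
n,l,st,ce=cv2.connectedComponentsWithStats(m)
for i in range(1,n):
    if st[i,4]>15: print(st[i],ce[i],onz(c,*ce[i],0.02), dep(c,*ce[i]))
for p in [(345,226),(363,195),(205,201),(294,207),(292,222),(207,216),(225,205),(283,212),(223,171),(270,173),(161,192)]: print(p,onz(c,*p,0.05).round(3),dep(c,*p).round(3))
E
```

```text
[208 151   4  20  60] [209.06666667 160.73333333] [0.74855599 0.22996031 0.02      ] [0.740999   0.22574164 0.04445605]
[337 216  14  21 106] [344.0754717  226.04716981] [ 0.49704934 -0.2764302   0.02      ] [ 0.49625379 -0.2754239   0.02580015]
(345, 226) [ 0.493 -0.275  0.05 ] [ 0.497 -0.279  0.025]
(363, 195) [ 0.608 -0.345  0.05 ] [ 0.62  -0.358 -0.008]
(205, 201) [0.586 0.235 0.05 ] [0.596 0.244 0.   ]
(294, 207) [ 0.563 -0.09   0.05 ] [ 0.573 -0.093  0.001]
(292, 222) [ 0.508 -0.083  0.05 ] [ 0.508 -0.083  0.049]
(207, 216) [0.53  0.226 0.05 ] [ 0.539  0.235 -0.002]
(225, 205) [0.571 0.162 0.05 ] [0.561 0.155 0.105]
(283, 212) [ 0.545 -0.05   0.05 ] [ 0.545 -0.05   0.048]
(223, 171) [0.7   0.172 0.05 ] [0.7   0.172 0.047]
(270, 173) [ 0.692 -0.003  0.05 ] [ 0.699 -0.002  0.023]
(161, 192) [0.62  0.397 0.05 ] [0.617 0.394 0.062]
```

View pics/z1.png

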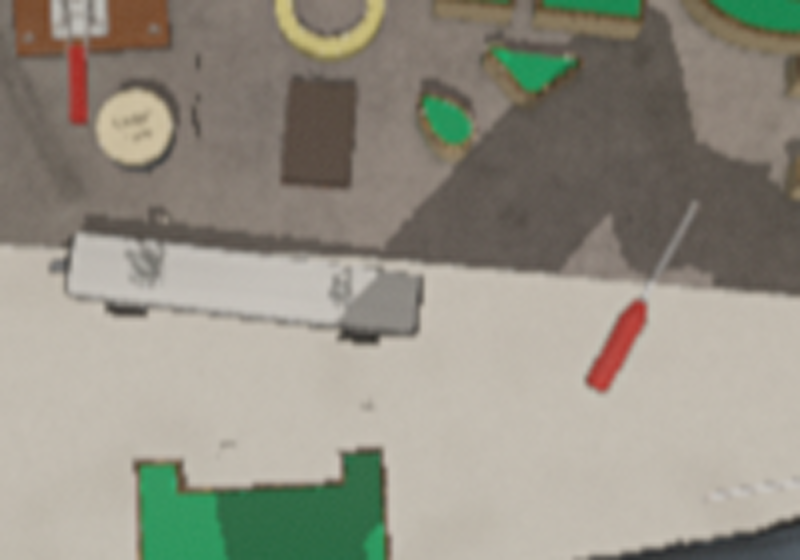

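View pics/z2.png

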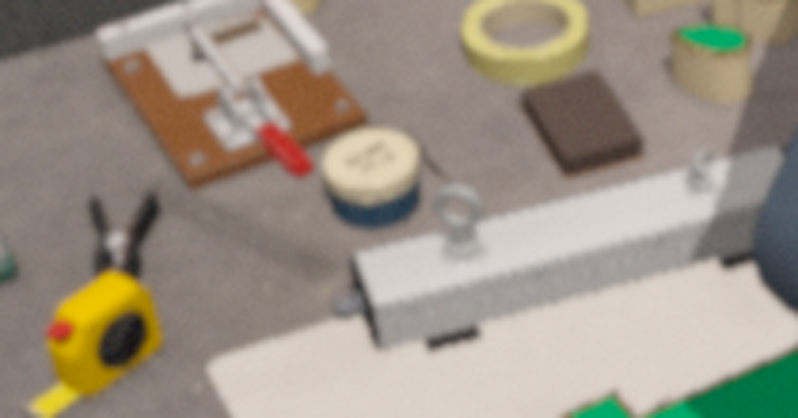

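```bash
cat > plan.py <<'E'
from h import *
from scipy.spatial.transform import Rotation as Ro
import json
def Rd(yaw): # tool down, tool x at yaw deg
    a=np.radians(yaw); x=np.array([np.cos(a),np.sin(a),0]); z=np.array([0,0,-1.]); return np.stack([x,np.cross(z,x),z],1)
def yaw(R): return np.degrees(np.arctan2(R[1,0],R[0,0]))
def plan(p,R,N,grip,nd=0,start=None,turn=None):
    """straight line + turn from the measured pose to p,R, rows rounded"""
    s=bot.read_state(); p0=np.array(s['position']);R0=np.array(s['tcp_rot'])
    w=Ro.from_matrix(R0.T@R).as_rotvec()
    if turn is not None: w=turn
    S=[];T=[]
    for i in range(N):
        Ri=R0@Ro.from_rotvec(w*i/N).as_matrix()
        S.append((np.round(Ri.T@(np.array(p)-p0)/N*1000,nd)+0.0).tolist()); T.append((np.round(w/N,3)+0.0).tolist())
    print(json.dumps({"grip":[grip]*N,"slide":S,"twist":T}))
def st():
    s=bot.read_state(); print('t',round(s['time_s'],2),'p',np.round(s['position'],4),'yaw',yaw(np.array(s['tcp_rot'])).round(2),'z',np.round(np.array(s['tcp_rot'])[:,2],3),'j',np.round(s['joint_positions'],1),'F',np.round(s['force'],1),'M',np.round(s['moment'],2),'op',round(s['opening'],3))
    return s
E
python3 - <<'E'
from plan import *
st()
plan([0.40,-0.30,0.22],Rd(146),16,1)
E
```

```text
t 0.15 p [ 0.2293 -0.5808  0.1975] yaw 21.53 z [-0.     0.002 -1.   ] j [-78.7  30.3  82.1  -0.   67.7 -10.2] F [ 0.5 -0.  -0.2] M [0.03 0.05 0.05] op 0.999
{"grip": [1, 1, 1, 1, 1, 1, 1, 1, 1, 1, 1, 1, 1, 1, 1, 1], "slide": [[16.0, -12.0, -1.0], [18.0, -10.0, -1.0], [19.0, -8.0, -1.0], [20.0, -5.0, -1.0], [20.0, -2.0, -1.0], [21.0, 1.0, -1.0], [20.0, 3.0, -1.0], [20.0, 6.0, -1.0], [19.0, 9.0, -1.0], [17.0, 11.0, -1.0], [16.0, 13.0, -1.0], [14.0, 15.0, -1.0], [11.0, 17.0, -1.0], [9.0, 18.0, -1.0], [6.0, 20.0, -1.0], [4.0, 20.0, -1.0]], "twist": [[0.0, 0.0, -0.136], [0.0, 0.0, -0.136], [0.0, 0.0, -0.136], [0.0, 0.0, -0.136], [0.0, 0.0, -0.136], [0.0, 0.0, -0.136], [0.0, 0.0, -0.136], [0.0, 0.0, -0.136], [0.0, 0.0, -0.136], [0.0, 0.0, -0.136], [0.0, 0.0, -0.136], [0.0, 0.0, -0.136], [0.0, 0.0, -0.136], [0.0, 0.0, -0.136], [0.0, 0.0, -0.136], [0.0, 0.0, -0.136]]}
```

Request:
carry_out(grip=[1, 1, 1, 1, 1, 1, 1, 1, 1, 1, 1, 1], slide=[[16, -12, -2], [18, -10, -2], [19, -8, -2], [20, -5, -2], [20, -2, -2], [21, 1, -2], [20, 3, -2], [20, 6, -2], [19, 9, -2], [17, 11, -2], [16, 13, -2], [14, 15, -2]], twist=[[0, 0, -0.136], [0, 0, -0.136], [0, 0, -0.136], [0, 0, -0.136], [0, 0, -0.136], [0, 0, -0.136], [0, 0, -0.136], [0, 0, -0.136], [0, 0, -0.136], [0, 0, -0.136], [0, 0, -0.136], [0, 0, -0.136]])

```text
time_s: 1.35
position: [0.3515, -0.3578, 0.2186]
tcp_rot: [[-0.479, 0.878, -0.003], [0.878, 0.479, 0.008], [0.009, 0.001, -1.0]]
force: [-0.9, -0.0, 0.1]
opening: 0.999
```

```bash
python3 - <<'E'
from plan import *
st()
plan([0.46,-0.255,0.22],Rd(146),8,1)
E
```

```text
t 1.35 p [ 0.3515 -0.3578  0.2186] yaw 118.59 z [-0.003  0.008 -1.   ] j [-58.4  19.4  97.7   0.1  63.3 -87. ] F [-0.9 -0.   0.1] M [ 0.06 -0.14  0.02] op 0.999
{"grip": [1, 1, 1, 1, 1, 1, 1, 1], "slide": [[5.0, 18.0, 0.0], [4.0, 18.0, 0.0], [3.0, 19.0, 0.0], [1.0, 19.0, 0.0], [0.0, 19.0, 0.0], [-1.0, 19.0, 0.0], [-2.0, 19.0, 0.0], [-3.0, 18.0, 0.0]], "twist": [[0.0, -0.001, -0.06], [0.0, -0.001, -0.06], [0.0, -0.001, -0.06], [0.0, -0.001, -0.06], [0.0, -0.001, -0.06], [0.0, -0.001, -0.06], [0.0, -0.001, -0.06], [0.0, -0.001, -0.06]]}
```

Request:
carry_out(grip=[1, 1, 1, 1, 1, 1, 1, 1, 1, 1], slide=[[5, 18, 0], [4, 18, 0], [3, 19, 0], [1, 19, 0], [0, 19, 0], [-1, 19, 0], [-2, 19, 0], [-3, 18, 0], [0, 0, 0], [0, 0, 0]], twist=[[0, 0, -0.062], [0, 0, -0.062], [0, 0, -0.062], [0, 0, -0.062], [0, 0, -0.062], [0, 0, -0.062], [0, 0, -0.062], [0, 0, -0.062], [0, 0, 0], [0, 0, 0]])

```text
time_s: 2.35
position: [0.4623, -0.2433, 0.2176]
tcp_rot: [[-0.853, 0.523, -0.007], [0.522, 0.853, 0.013], [0.013, 0.007, -1.0]]
force: [-0.1, 0.3, -0.2]
opening: 0.999
```

```bash
python3 - <<'E'
from plan import *
st()
c=snap('wrist','w1')
hs=cv2.cvtColor(c['color'],cv2.COLOR_RGB2HSV)
m=(((hs[...,0]<8)|(hs[...,0]>172))&(hs[...,1]>150)&(hs[...,2]>60)).astype(np.uint8)
n,l,s,ce=cv2.connectedComponentsWithStats(m)
for i in range(1,n):
    if s[i,4]>300: 
        print(s[i],ce[i],onz(c,*ce[i],0.0145), cv2.minAreaRect(np.argwhere(l==i)[:,::-1].astype(np.float32)))
        box=cv2.boxPoints(cv2.minAreaRect(np.argwhere(l==i)[:,::-1].astype(np.float32)))
        print([onz(c,*b,0.0145).round(4).tolist() for b in box])
E
```

```text
t 2.35 p [ 0.4623 -0.2433  0.2176] yaw 148.5 z [-0.007  0.013 -1.   ] j [-40.2  21.2  94.9   0.3  64.7 -98.9] F [-0.1  0.3 -0.2] M [ 0.06 -0.16 -0.01] op 0.999
[ 258  188   20   67 1116] [267.6281362  219.52777778] [ 0.49569527 -0.27688926  0.0145    ] ((267.4750671386719, 220.95297241210938), (66.19551849365234, 18.232925415039062), 88.63607025146484)
[[0.4508, -0.2649, 0.0145], [0.4633, -0.2436, 0.0145], [0.5469, -0.2923, 0.0145], [0.5337, -0.315, 0.0145]]
```

View pics/w1.png

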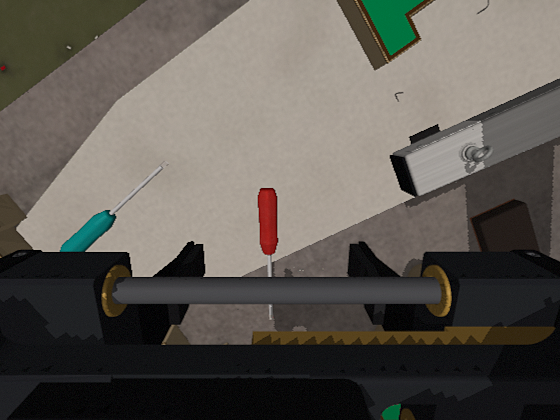

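```bash
python3 - <<'E'
from plan import *
c=load('w1')
for p in [(267.5,187.5),(268.3,253.5),(271,318.5)]: print(p,onz(c,*p,0.0145).round(4))
a=c['color'][170:330,230:310]; cv2.imwrite('pics/z3.png',cv2.resize(a[:,:,::-1],None,fx=3.7,fy=3.7,interpolation=cv2.INTER_CUBIC))
t=onz(c,271,318.5,.0145);b=onz(c,267.5,187.5,.0145); d=b-t; print(np.linalg.norm(d),np.degrees(np.arctan2(d[1],d[0])), t+d*152/205)
E
```

```text
(267.5, 187.5) [ 0.4572 -0.253   0.0145]
(268.3, 253.5) [ 0.5396 -0.3032  0.0145]
(271, 318.5) [ 0.6335 -0.3569  0.0145]
0.20461758560417212 149.48731786020758 [ 0.50277723 -0.27988666  0.0145    ]
```

View pics/z3.png

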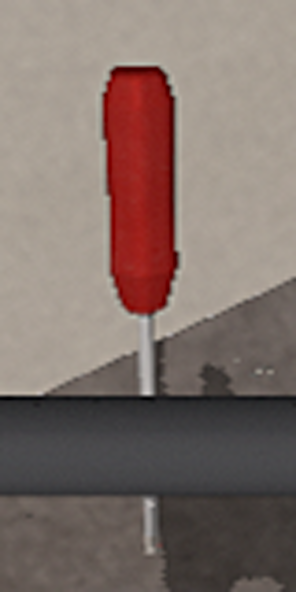

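```bash
python3 - <<'E'
from plan import *
plan([0.5025,-0.2795,0.06],Rd(149.5),8,1)
E
```

```text
{"grip": [1, 1, 1, 1, 1, 1, 1, 1], "slide": [[-7.0, -1.0, 20.0], [-7.0, -1.0, 20.0], [-7.0, -1.0, 20.0], [-7.0, -1.0, 20.0], [-7.0, -1.0, 20.0], [-7.0, -1.0, 20.0], [-7.0, -1.0, 20.0], [-7.0, -1.0, 20.0]], "twist": [[0.001, -0.002, -0.002], [0.001, -0.002, -0.002], [0.001, -0.002, -0.002], [0.001, -0.002, -0.002], [0.001, -0.002, -0.002], [0.001, -0.002, -0.002], [0.001, -0.002, -0.002], [0.001, -0.002, -0.002]]}
```

Request:
carry_out(grip=[1, 1, 1, 1, 1, 1, 1, 1, 1, 1], slide=[[-7, -1, 20], [-7, -1, 20], [-7, -1, 20], [-7, -1, 20], [-7, -1, 20], [-7, -1, 20], [-7, -1, 20], [-7, -1, 20], [0, 0, 0], [0, 0, 0]], twist=[[0.001, -0.002, -0.002], [0.001, -0.002, -0.002], [0.001, -0.002, -0.002], [0.001, -0.002, -0.002], [0.001, -0.002, -0.002], [0.001, -0.002, -0.002], [0.001, -0.002, -0.002], [0.001, -0.002, -0.002], [0, 0, 0], [0, 0, 0]])

```text
time_s: 3.4
position: [0.5019, -0.2894, 0.0529]
tcp_rot: [[-0.852, 0.524, 0.004], [0.524, 0.852, -0.007], [-0.007, -0.004, -1.0]]
force: [-0.7, 0.1, 0.6]
opening: 0.998
```

```bash
python3 - <<'E'
from plan import *
st()
plan([0.5025,-0.2795,0.005],Rd(149.5),6,1,nd=1)
snap('wrist','w2')
E
```

```text
t 3.4 p [ 0.5019 -0.2894  0.0529] yaw 148.38 z [ 0.004 -0.007 -1.   ] j [-40.9  38.2  95.7  -0.2  45.7 -99.1] F [-0.7  0.1  0.6] M [ 0.04 -0.2  -0.01] op 0.998
{"grip": [1, 1, 1, 1, 1, 1], "slide": [[0.8, 1.5, 8.0], [0.8, 1.5, 8.0], [0.8, 1.5, 8.0], [0.8, 1.5, 8.0], [0.8, 1.5, 8.0], [0.8, 1.5, 8.0]], "twist": [[-0.001, 0.001, -0.003], [-0.001, 0.001, -0.003], [-0.001, 0.001, -0.003], [-0.001, 0.001, -0.003], [-0.001, 0.001, -0.003], [-0.001, 0.001, -0.003]]}
```

View pics/w2.png

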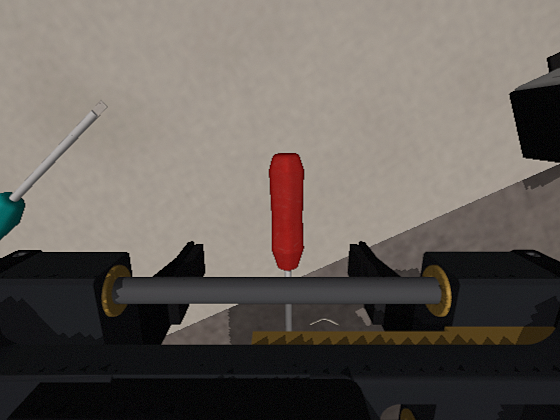

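```bash
python3 - <<'E'
from plan import *
c=load('w2')
b=onz(c,287,153,.0145); f=onz(c,288.5,269,.0145); s=onz(c,289,325,.0145)
for q in(b,f,s): print(q.round(4))
d=b-s; print(np.degrees(np.arctan2(d[1],d[0])),np.linalg.norm(b-f)); u=d/np.linalg.norm(d); h=b-u*0.052; print(h)
plan([h[0],h[1],0.005],Rd(149.5),6,1,nd=1)
E
```

```text
[ 0.4575 -0.2535  0.0145]
[ 0.5412 -0.3024  0.0145]
[ 0.5895 -0.3309  0.0145]
149.60218741295677 0.09693042212733809
[ 0.50237514 -0.27981236  0.0145    ]
{"grip": [1, 1, 1, 1, 1, 1], "slide": [[0.8, 1.4, 8.0], [0.8, 1.4, 8.0], [0.8, 1.4, 8.0], [0.8, 1.4, 8.0], [0.8, 1.4, 8.0], [0.7, 1.4, 8.0]], "twist": [[-0.001, 0.001, -0.003], [-0.001, 0.001, -0.003], [-0.001, 0.001, -0.003], [-0.001, 0.001, -0.003], [-0.001, 0.001, -0.003], [-0.001, 0.001, -0.003]]}
```

Request:
carry_out(grip=[1, 1, 1, 1, 1, 1, 1, 1], slide=[[2, 3, 0], [2, 3, 6], [0.5, 1.5, 8], [0, 0, 8], [0, 0, 8], [0, 0, 8], [0, 0, 4], [0, 0, 0]], twist=[[0, 0.001, -0.01], [0, 0.001, -0.01], [0, 0, 0], [0, 0, 0], [0, 0, 0], [0, 0, 0], [0, 0, 0], [0, 0, 0]])

```text
time_s: 4.25
position: [0.5025, -0.2805, 0.0105]
tcp_rot: [[-0.863, 0.506, 0.005], [0.505, 0.863, -0.009], [-0.008, -0.005, -1.0]]
force: [0.0, -0.4, -0.6]
opening: 0.994
```

```bash
python3 - <<'E'
from plan import *
st()
plan([.5024,-.2798,0.005],Rd(149.6),3,1,nd=1)
E
```

```text
t 4.25 p [ 0.5025 -0.2805  0.0105] yaw 149.64 z [ 0.005 -0.009 -1.   ] j [-40.2  41.9  97.4  -0.3  40.2 -99.6] F [ 0.  -0.4 -0.6] M [ 0.08 -0.18  0.01] op 0.994
{"grip": [1, 1, 1], "slide": [[0.2, 0.2, 1.8], [0.2, 0.2, 1.8], [0.1, 0.2, 1.8]], "twist": [[-0.002, 0.003, 0.0], [-0.002, 0.003, 0.0], [-0.002, 0.003, 0.0]]}
```

Request:
carry_out(grip=[1, 1, 1, -1, -1, -1, -1, -1, -1, -1], slide=[[0, 0.3, 2], [0, 0.3, 2], [0, 0, 2], [0, 0, 0], [0, 0, 0], [0, 0, 0], [0, 0, 0], [0, 0, 0], [0, 0, 0], [0, 0, 0]], twist=[[-0.002, 0.003, 0], [-0.002, 0.003, 0], [-0.002, 0.003, 0], [0, 0, 0], [0, 0, 0], [0, 0, 0], [0, 0, 0], [0, 0, 0], [0, 0, 0], [0, 0, 0]])

```text
time_s: 5.25
position: [0.5036, -0.2807, 0.0048]
tcp_rot: [[-0.863, 0.506, 0.001], [0.506, 0.863, 0.001], [-0.001, 0.001, -1.0]]
force: [-0.0, -0.4, 0.4]
opening: 0.446
```

```bash
python3 - <<'E'
from plan import *
st()
E
```

```text
t 5.25 p [ 0.5036 -0.2807  0.0048] yaw 149.62 z [ 0.001  0.001 -1.   ] j [ -40.3   42.6   96.9    0.1   40.4 -100. ] F [-0.  -0.4  0.4] M [ 0.01 -0.09 -0.  ] op 0.446
```

Request:
carry_out(grip=[-1, -1, -1, -1, -1], slide=[[0, 0, 0], [0, 0, 0], [0, 0, 0], [0, 0, 0], [0, 0, 0]], twist=[[0, 0, 0], [0, 0, 0], [0, 0, 0], [0, 0, 0], [0, 0, 0]])

```text
time_s: 5.75
position: [0.5036, -0.2807, 0.0049]
tcp_rot: [[-0.863, 0.506, 0.001], [0.506, 0.863, 0.001], [-0.001, 0.001, -1.0]]
force: [-0.2, 0.1, 3.0]
opening: 0.029
```

Request:
carry_out(grip=[-1, -1, -1, -1, -1, -1, -1, -1], slide=[[0, 0, -5], [0, 0, -15], [0, 0, -25], [0, 0, -25], [0, 0, -25], [0, 0, -25], [0, 0, -20], [0, 0, 0]], twist=[[0, 0, 0], [0, 0, 0], [0, 0, 0], [0, 0, 0], [0, 0, 0], [0, 0, 0], [0, 0, 0], [0, 0, 0]])

```text
time_s: 6.55
position: [0.5028, -0.2803, 0.1511]
tcp_rot: [[-0.863, 0.506, -0.0], [0.506, 0.863, 0.002], [0.001, 0.002, -1.0]]
force: [0.9, -0.7, -0.1]
opening: 0.001
```

```bash
python3 - <<'E'
from plan import *
st()
snap('wrist','w3')
# move to in front of the eye: see it
plan([0.38,0.10,0.16],Rd(180),14,-1)
E
```

```text
t 6.55 p [ 0.5028 -0.2803  0.1511] yaw 149.62 z [-0.     0.002 -1.   ] j [ -40.3   29.8   92.     0.1   58.3 -100. ] F [ 0.9 -0.7 -0.1] M [ 0.02 -0.16  0.01] op 0.001
{"grip": [-1, -1, -1, -1, -1, -1, -1, -1, -1, -1, -1, -1, -1, -1], "slide": [[21.0, 19.0, -1.0], [21.0, 20.0, -1.0], [20.0, 21.0, -1.0], [19.0, 21.0, -1.0], [18.0, 22.0, -1.0], [17.0, 23.0, -1.0], [16.0, 23.0, -1.0], [16.0, 24.0, -1.0], [15.0, 24.0, -1.0], [14.0, 25.0, -1.0], [13.0, 25.0, -1.0], [12.0, 26.0, -1.0], [11.0, 26.0, -1.0], [10.0, 27.0, -1.0]], "twist": [[0.0, 0.0, -0.038], [0.0, 0.0, -0.038], [0.0, 0.0, -0.038], [0.0, 0.0, -0.038], [0.0, 0.0, -0.038], [0.0, 0.0, -0.038], [0.0, 0.0, -0.038], [0.0, 0.0, -0.038], [0.0, 0.0, -0.038], [0.0, 0.0, -0.038], [0.0, 0.0, -0.038], [0.0, 0.0, -0.038], [0.0, 0.0, -0.038], [0.0, 0.0, -0.038]]}
```

View pics/w3.png

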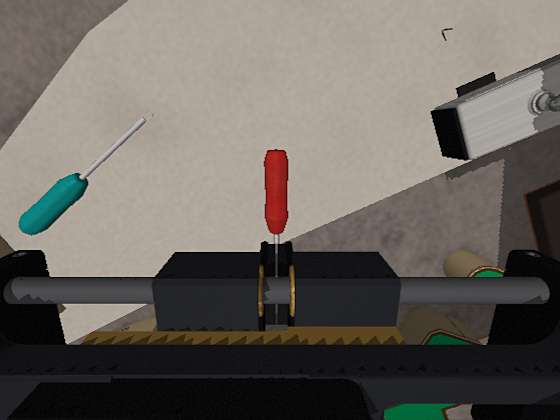

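```bash
python3 - <<'E'
from plan import *
c=load('w3')
b=onz(c,276,150,.0145); f=onz(c,277,234,.0145); print(b,f,np.linalg.norm(b-f), dep(c,276,190))
for fn in('w1','w2'):
    c2=load(fn); print(dep(c2,268,215) if fn=='w1' else dep(c2,287,210))
for r in (258,262,266,270): print(r,c['depth'][r,270:285].round(3))
print(proj(c,bot.read_state()['position']))
c=snap('scene','s1'); c=snap('top','t1')
hs=cv2.cvtColor(c['color'],cv2.COLOR_RGB2HSV)
m=(((hs[...,0]<8)|(hs[...,0]>172))&(hs[...,1]>150)&(hs[...,2]>90)).astype(np.uint8)
n,l,s,ce=cv2.connectedComponentsWithStats(m)
for i in range(1,n):
    if s[i,4]>15: print(s[i],ce[i],onz(c,*ce[i],0.02))
a=cv2.imread('pics/t1.png');cv2.imwrite('pics/z4.png',cv2.resize(a[140:280,190:390],None,fx=4,fy=4,interpolation=cv2.INTER_CUBIC))
E
```

```text
[ 0.45779543 -0.25465868  0.0145    ] [ 0.54184148 -0.30270642  0.0145    ] 0.09681076485140293 [ 0.49322149 -0.27551091  0.02876508]
[ 0.48725902 -0.27070898  0.02775704]
[ 0.49234918 -0.2749768   0.02762627]
258 [0.155 0.155 0.156 0.155 0.155 0.154 0.155 0.154 0.155 0.154 0.155 0.155
 0.155 0.155 0.156]
262 [0.15  0.149 0.151 0.151 0.15  0.15  0.151 0.152 0.15  0.151 0.151 0.151
 0.151 0.151 0.15 ]
266 [0.146 0.147 0.146 0.145 0.147 0.15  0.152 0.153 0.15  0.146 0.148 0.147
 0.147 0.146 0.146]
270 [0.142 0.142 0.142 0.142 0.142 0.143 0.154 0.154 0.142 0.143 0.142 0.143
 0.    0.142 0.142]
(np.float64(277.49753062416346), np.float64(240.39635749003418))
[208 151   3  20  58] [209.  160.5] [0.74948051 0.2302417  0.02      ]
```

View pics/z4.png

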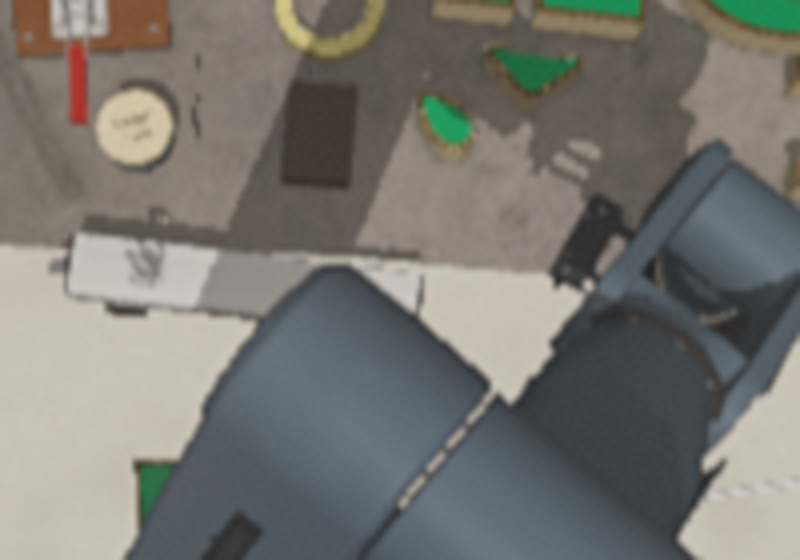

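```bash
python3 - <<'E'
from plan import *
c=load('w3'); T=c['T_tool_cam']
for u in(266,272,276,280,286):
  for v in range(224,262,3):
    d=c['depth'][v,u]; q=T[:3,:3]@(np.array([(u-c['cx'])/c['fx'],-(v-c['cy'])/c['fy'],-1])*d)+T[:3,3]
    print(u,v,(q*1000).round(0),c['color'][v,u])
cv2.imwrite('pics/z5.png',cv2.resize(c['color'][130:350,200:350,::-1],None,fx=2.7,fy=2.7))
E
```

```text
266 224 [-37. -13. 150.] [146 136 127]
266 227 [-41. -13. 151.] [182 177 165]
266 230 [-45. -13. 150.] [174 166 154]
266 233 [-49. -13. 151.] [174 165 154]
266 236 [-53. -13. 151.] [176 168 157]
266 239 [-57. -13. 150.] [184 173 163]
266 242 [ 10.  -7. -25.] [0 0 0]
266 245 [ 11.  -7. -30.] [11  9 12]
266 248 [ 11.  -6. -34.] [8 5 8]
266 251 [ 11.  -6. -39.] [11 12 11]
266 254 [ 10.  -6. -41.] [6 2 4]
266 257 [ 11.  -6. -47.] [4 3 6]
266 260 [ 10.  -6. -47.] [12 13 13]
272 224 [-29.  -5. 125.] [144  29  26]
272 227 [-33.  -5. 128.] [141  28  23]
272 230 [-37.  -5. 128.] [142  26  20]
272 233 [-42.  -6. 131.] [101  72  66]
272 236 [-53.  -6. 151.] [182 173 162]
272 239 [-57.  -6. 150.] [177 169 157]
272 242 [-61.  -6. 150.] [191 181 169]
272 245 [  9.  -3. -26.] [11 13 11]
272 248 [  9.  -3. -31.] [16 12 18]
272 251 [  9.  -3. -35.] [17 12 12]
272 254 [  9.  -3. -38.] [15 11 14]
272 257 [  9.  -3. -42.] [16 17 18]
272 260 [  9.  -3. -47.] [20 20 21]
276 224 [-28.  -1. 124.] [150  28  27]
276 227 [-33.  -1. 125.] [152  30  28]
276 230 [-36.  -1. 126.] [151  32  27]
276 233 [-40.  -1. 1
[... 623 characters left out ...]
8 188 175]
280 245 [  9.   1. -27.] [ 9  8 10]
280 248 [  9.   1. -30.] [13 15 14]
280 251 [  9.   1. -35.] [18 15 19]
280 254 [  9.   1. -39.] [17 19 20]
280 257 [  9.   1. -43.] [15 16 16]
280 260 [  9.   1. -47.] [15 14 17]
286 224 [-32.  11. 133.] [138 133 124]
286 227 [-41.  11. 150.] [183 176 164]
286 230 [-45.  11. 150.] [181 172 162]
286 233 [-49.  11. 149.] [178 168 157]
286 236 [-53.  11. 150.] [178 168 157]
286 239 [-57.  11. 151.] [184 174 163]
286 242 [ 11.   5. -26.] [0 0 0]
286 245 [ 11.   5. -29.] [12 13 10]
286 248 [ 10.   5. -34.] [7 5 9]
286 251 [ 11.   5. -39.] [11 11 11]
286 254 [ 11.   4. -43.] [ 9  8 10]
286 257 [ 11.   4. -46.] [7 8 9]
286 260 [  9.   4. -46.] [6 6 6]
```

View pics/z5.png

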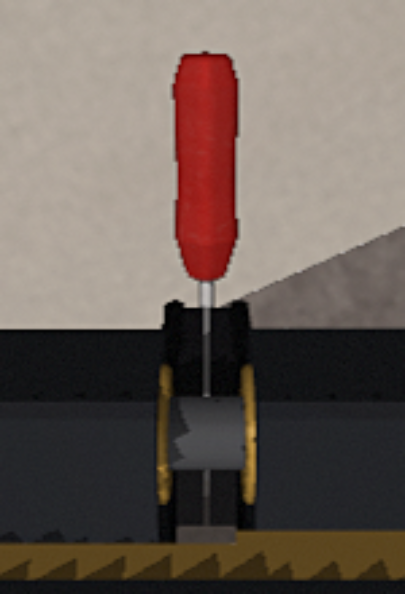

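```bash
python3 - <<'E'
from plan import *
for fn in('w2','w3'):
  c=load(fn); T=c['T_tool_cam']
  V,U=np.mgrid[0:420,0:560]; d=c['depth']
  P=np.stack([(U-c['cx'])/c['fx']*d,-(V-c['cy'])/c['fy']*d,-d],-1)@T[:3,:3].T+T[:3,3]
  g=(c['color'].max(2)<60)&(d>0)&(d<0.3)&(P[...,2]<0.03)&(V<275)
  for lo,hi in((150,210),(340,400),(255,300)):
    k=g&(U>lo)&(U<hi); Q=P[k]; i=np.argsort(-Q[:,2])[:6]; print(fn,lo,(Q[i]*1000).round(0).tolist())
E
```

```text
w2 150 [[11.0, -51.0, -24.0], [9.0, -48.0, -24.0], [11.0, -51.0, -24.0], [9.0, -45.0, -25.0], [4.0, -45.0, -25.0], [11.0, -52.0, -25.0]]
w2 340 [[9.0, 43.0, -23.0], [-5.0, 43.0, -24.0], [3.0, 43.0, -24.0], [4.0, 43.0, -24.0], [-6.0, 43.0, -24.0], [-4.0, 43.0, -24.0]]
w2 255 []
w3 150 [[37.0, -29.0, -98.0], [37.0, -26.0, -98.0], [37.0, -32.0, -98.0], [37.0, -33.0, -99.0], [37.0, -26.0, -99.0], [37.0, -23.0, -99.0]]
w3 340 [[37.0, 31.0, -98.0], [37.0, 26.0, -99.0], [37.0, 28.0, -99.0], [37.0, 26.0, -99.0], [37.0, 22.0, -99.0], [37.0, 31.0, -99.0]]
w3 255 [[11.0, 6.0, -24.0], [9.0, 2.0, -24.0], [9.0, -2.0, -24.0], [9.0, 2.0, -24.0], [11.0, -7.0, -24.0], [11.0, 6.0, -24.0]]
```

The fingers closed on nothing. The depth image puts the real fingertips about 24 mm short of the stated TCP, at world z of roughly TCP + 0.024. The handle hasn't moved. I'll open and descend deeper, watching the force.

Request:
carry_out(grip=[1, 1, 1, 1, 1, 1, 1, 1, 1, 1, 1, 1], slide=[[0, 0, 0], [0, 0, 0], [0, 0, 0], [0, 0, 0], [0, 0, 0], [0, 0, 0], [0, 0, 20], [0, 0, 25], [0, 0, 25], [0, 0, 25], [0, 0, 15], [0, 0, 0]], twist=[[0, 0, 0], [0, 0, 0], [0, 0, 0], [0, 0, 0], [0, 0, 0], [0, 0, 0], [0, 0, 0], [0, 0, 0], [0, 0, 0], [0, 0, 0], [0, 0, 0], [0, 0, 0]])

```text
time_s: 7.9
position: [0.4989, -0.2771, 0.0302]
tcp_rot: [[-0.862, 0.506, -0.009], [0.506, 0.863, 0.009], [0.013, 0.004, -1.0]]
force: [-0.4, -1.2, -0.3]
opening: 0.974
```

```bash
python3 - <<'E'
from plan import *
st()
E
```

```text
t 7.9 p [ 0.4989 -0.2771  0.0302] yaw 149.6 z [-0.009  0.009 -1.   ] j [ -40.3   40.1   96.7    0.1   43.9 -100. ] F [-0.4 -1.2 -0.3] M [ 0.   -0.12 -0.03] op 0.974
```

```bash
python3 - <<'E'
from plan import *
plan([0.5005,-0.2793,-0.002],Rd(149.7),4,1,nd=1)
E
```

```text
{"grip": [1, 1, 1, 1], "slide": [[-0.7, -0.3, 8.0], [-0.7, -0.3, 8.0], [-0.7, -0.3, 8.1], [-0.6, -0.3, 8.1]], "twist": [[0.001, -0.003, 0.0], [0.001, -0.003, 0.0], [0.001, -0.003, 0.0], [0.001, -0.003, 0.0]]}
```

Request:
carry_out(grip=[1, 1, 1, 1, 1, 1], slide=[[-0.7, -0.3, 8], [-0.7, -0.3, 8], [-0.7, -0.3, 8], [-0.6, -0.3, 6], [0, 0, 0], [0, 0, 0]], twist=[[0.001, -0.003, 0], [0.001, -0.003, 0], [0.001, -0.003, 0], [0.001, -0.003, 0], [0, 0, 0], [0, 0, 0]])

```text
time_s: 8.5
position: [0.5026, -0.2811, 0.0003]
tcp_rot: [[-0.863, 0.506, 0.004], [0.506, 0.863, -0.004], [-0.006, -0.002, -1.0]]
force: [-0.0, -1.3, 0.1]
opening: 0.996
```

```bash
python3 - <<'E'
from plan import *
st()
c=snap('wrist','w4')
E
```

```text
t 8.5 p [ 5.026e-01 -2.811e-01  3.000e-04] yaw 149.61 z [ 0.004 -0.004 -1.   ] j [-40.3  43.   97.3  -0.1  39.3 -99.9] F [-0.  -1.3  0.1] M [ 0.06 -0.09  0.04] op 0.996
```

View pics/w4.png

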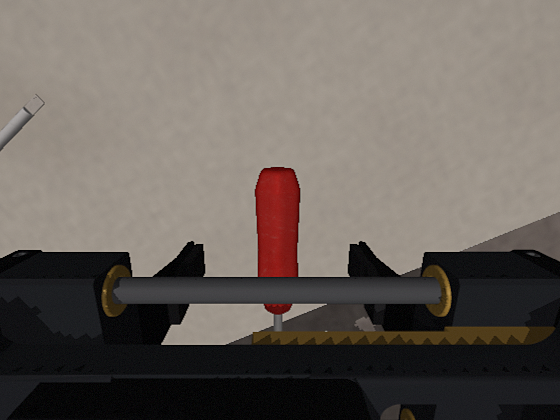

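The handle spans rows 167–313 and is centred on the fingers, which are still above it. I'll go on down.

Request:
carry_out(grip=[1, 1, 1, 1, 1], slide=[[0, 0, 4], [0, 0, 4], [0, 0, 4], [0, 0, 2], [0, 0, 0]], twist=[[-0.001, 0.003, 0], [0, 0.002, 0], [0, 0, 0], [0, 0, 0], [0, 0, 0]])

```text
time_s: 9.05
position: [0.5031, -0.2816, -0.0141]
tcp_rot: [[-0.863, 0.506, 0.001], [0.506, 0.863, -0.002], [-0.002, -0.001, -1.0]]
force: [-0.4, 0.5, 0.9]
opening: 1.0
```

```bash
python3 - <<'E'
from plan import *
st()
E
```

```text
t 9.05 p [ 0.5031 -0.2816 -0.0141] yaw 149.61 z [ 0.001 -0.002 -1.   ] j [-40.3  44.5  97.2  -0.1  38.2 -99.9] F [-0.4  0.5  0.9] M [ 0.01 -0.16  0.02] op 1.0
```

Still no contact at TCP z = −0.014, so the fingers really are short. Going 5 mm more, then closing.

Request:
carry_out(grip=[1, 1, 1, 1, 1], slide=[[0, 0.3, 2], [0, 0.3, 2], [0, 0, 1], [0, 0, 0], [0, 0, 0]], twist=[[0, 0, 0], [0, 0, 0], [0, 0, 0], [0, 0, 0], [0, 0, 0]])

```text
time_s: 9.55
position: [0.5035, -0.2809, -0.0196]
tcp_rot: [[-0.863, 0.506, 0.001], [0.506, 0.863, -0.002], [-0.002, -0.001, -1.0]]
force: [-0.2, 0.1, -0.4]
opening: 1.002
```

Request:
carry_out(grip=[-1, -1, -1, -1, -1, -1, -1, -1, -1, -1, -1, -1], slide=[[0, 0, 0], [0, 0, 0], [0, 0, 0], [0, 0, 0], [0, 0, 0], [0, 0, 0], [0, 0, 0], [0, 0, 0], [0, 0, 0], [0, 0, 0], [0, 0, 0], [0, 0, 0]], twist=[[0, 0, 0], [0, 0, 0], [0, 0, 0], [0, 0, 0], [0, 0, 0], [0, 0, 0], [0, 0, 0], [0, 0, 0], [0, 0, 0], [0, 0, 0], [0, 0, 0], [0, 0, 0]])

```text
time_s: 10.75
position: [0.5037, -0.2811, -0.0192]
tcp_rot: [[-0.863, 0.506, 0.002], [0.506, 0.863, -0.002], [-0.003, -0.001, -1.0]]
force: [-0.2, 0.1, -0.2]
opening: 0.326
```

```bash
python3 - <<'E'
from plan import *
st()
E
```

```text
t 10.75 p [ 0.5037 -0.2811 -0.0192] yaw 149.61 z [ 0.002 -0.002 -1.   ] j [-40.2  45.   97.3  -0.1  37.6 -99.8] F [-0.2  0.1 -0.2] M [ 0.1  -0.15 -0.01] op 0.326
```

Request:
carry_out(grip=[-1, -1, -1, -1, -1, -1, -1, -1, -1, -1, -1], slide=[[0, 0, 0], [0, 0, 0], [0, 0, -5], [0, 0, -15], [0, 0, -25], [0, 0, -25], [0, 0, -25], [0, 0, -25], [0, 0, -20], [0, 0, 0], [0, 0, 0]], twist=[[0, 0, 0], [0, 0, 0], [0, 0, 0], [0, 0, 0], [0, 0, 0], [0, 0, 0], [0, 0, 0], [0, 0, 0], [0, 0, 0], [0, 0, 0], [0, 0, 0]])

```text
time_s: 11.85
position: [0.5027, -0.2802, 0.1321]
tcp_rot: [[-0.863, 0.506, 0.003], [0.506, 0.863, -0.003], [-0.004, -0.001, -1.0]]
force: [-0.5, 0.9, -1.8]
opening: 0.324
```

```bash
python3 - <<'E'
from plan import *
st()
snap('wrist','w5')
# move to in front of the eye: see it
plan([0.39,0.12,0.12],Rd(180),15,-1)
E
```

```text
t 11.85 p [ 0.5027 -0.2802  0.1321] yaw 149.62 z [ 0.003 -0.003 -1.   ] j [-40.2  31.2  93.2  -0.1  55.4 -99.8] F [-0.5  0.9 -1.8] M [ 0.07 -0.13 -0.04] op 0.324
{"grip": [-1, -1, -1, -1, -1, -1, -1, -1, -1, -1, -1, -1, -1, -1, -1], "slide": [[20.0, 19.0, 1.0], [19.0, 20.0, 1.0], [19.0, 21.0, 1.0], [18.0, 21.0, 1.0], [17.0, 22.0, 1.0], [16.0, 22.0, 1.0], [15.0, 23.0, 1.0], [15.0, 24.0, 1.0], [14.0, 24.0, 1.0], [13.0, 25.0, 1.0], [12.0, 25.0, 1.0], [11.0, 25.0, 1.0], [10.0, 26.0, 1.0], [9.0, 26.0, 1.0], [8.0, 26.0, 1.0]], "twist": [[0.0, 0.0, -0.035], [0.0, 0.0, -0.035], [0.0, 0.0, -0.035], [0.0, 0.0, -0.035], [0.0, 0.0, -0.035], [0.0, 0.0, -0.035], [0.0, 0.0, -0.035], [0.0, 0.0, -0.035], [0.0, 0.0, -0.035], [0.0, 0.0, -0.035], [0.0, 0.0, -0.035], [0.0, 0.0, -0.035], [0.0, 0.0, -0.035], [0.0, 0.0, -0.035], [0.0, 0.0, -0.035]]}
```

View pics/w5.png

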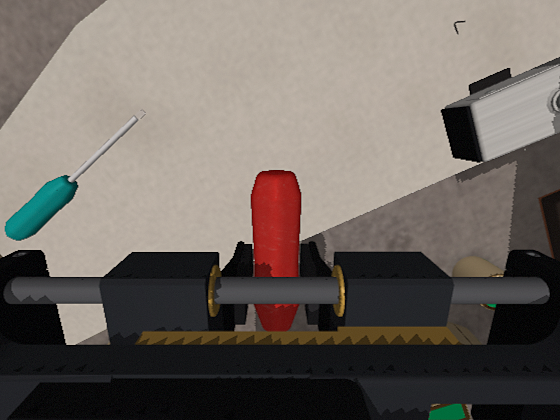

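```bash
python3 - <<'E'
from plan import *
plan([0.555,0.045,0.135],Rd(150),12,-1)
E
```

```text
{"grip": [-1, -1, -1, -1, -1, -1, -1, -1, -1, -1, -1, -1], "slide": [[10.0, 26.0, 0.0], [10.0, 26.0, 0.0], [10.0, 26.0, 0.0], [10.0, 26.0, 0.0], [10.0, 26.0, 0.0], [10.0, 26.0, 0.0], [10.0, 26.0, 0.0], [10.0, 26.0, 0.0], [10.0, 26.0, 0.0], [10.0, 26.0, 0.0], [10.0, 26.0, 0.0], [10.0, 26.0, 0.0]], "twist": [[0.0, 0.0, -0.001], [0.0, 0.0, -0.001], [0.0, 0.0, -0.001], [0.0, 0.0, -0.001], [0.0, 0.0, -0.001], [0.0, 0.0, -0.001], [0.0, 0.0, -0.001], [0.0, 0.0, -0.001], [0.0, 0.0, -0.001], [0.0, 0.0, -0.001], [0.0, 0.0, -0.001], [0.0, 0.0, -0.001]]}
```

Request:
carry_out(grip=[-1, -1, -1, -1, -1, -1, -1, -1, -1, -1, -1, -1], slide=[[8, 20, 0], [10, 26, 0], [10, 26, 0], [10, 26, 0], [10, 26, 0], [10, 26, 0], [10, 26, 0], [10, 26, 0], [10, 26, 0], [10, 26, 0], [5, 15, 0], [0, 0, 0]], twist=[[0, 0, 0], [0, 0, 0], [0, 0, 0], [0, 0, 0], [0, 0, 0], [0, 0, 0], [0, 0, 0], [0, 0, 0], [0, 0, 0], [0, 0, 0], [0, 0, 0], [0, 0, 0]])

```text
time_s: 13.1
position: [0.5416, 0.0165, 0.1154]
tcp_rot: [[-0.86, 0.51, -0.026], [0.51, 0.86, 0.007], [0.026, -0.007, -1.0]]
force: [-0.2, 0.4, -1.6]
opening: 0.323
```

```bash
python3 - <<'E'
from plan import *
st()
c=snap('wrist','w6')
E
```

```text
t 13.1 p [0.5416 0.0165 0.1154] yaw 149.35 z [-0.026  0.007 -1.   ] j [-10.2  31.   97.4   0.2  53.1 -69.6] F [-0.2  0.4 -1.6] M [ 0.01 -0.12  0.07] op 0.323
```

View pics/w6.png

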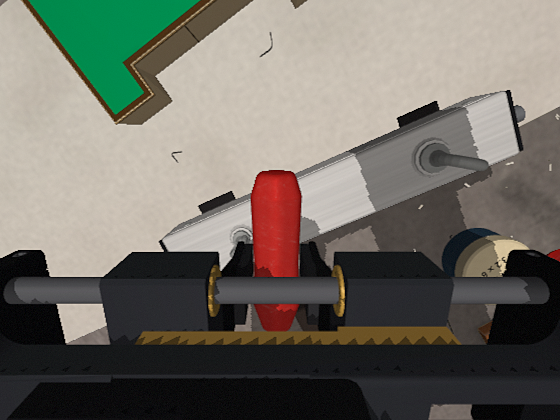

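```bash
python3 - <<'E'
from plan import *
c=load('w6')
cv2.imwrite('pics/z6.png',cv2.resize(c['color'][120:200,400:520,::-1],None,fx=6,fy=6,interpolation=cv2.INTER_CUBIC))
c=snap('scene','s2');cv2.imwrite('pics/z7.png',cv2.resize(c['color'][195:275,180:300,::-1],None,fx=6,fy=6,interpolation=cv2.INTER_CUBIC))
E
```

```text
(no output)
```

View pics/z6.png

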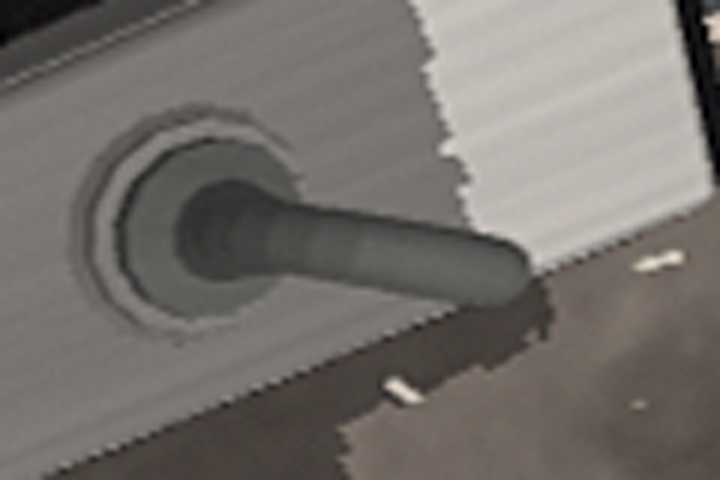

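View pics/z7.png

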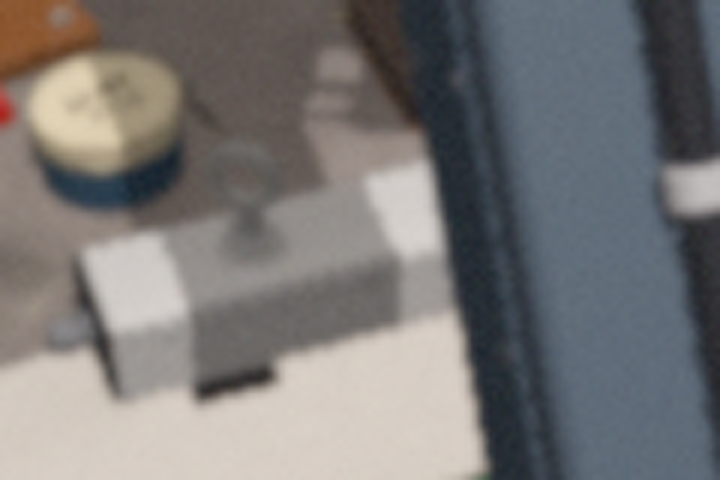

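```bash
python3 - <<'E'
from plan import *
c=load('w6'); print('cam',c['position'])
f=lambda x,y:(400+x/6,120+y/6)
for p in [(150,245),(160,200),(190,215),(230,235),(300,240),(400,255),(480,270),(510,270)]:
    print(p,dep(c,*f(*p)).round(4))
for z in (.056,.060): print(z,onz(c,*f(205,235),z))
# collar circle fit-ish: left edge ~120, right ~305 -> centre 212, 228
for z in (.058,.062): print(z,onz(c,*f(212,228),z))
print('boss',onz(c,*f(190,225),.054))
t=onz(c,*f(492,270),.108); print('top',t)
V,U=np.mgrid[0:420,0:560]; P=np.zeros((420,560,3)); 
for v in range(125,200):
  for u in range(400,520): P[v,u]=dep(c,u,v)
k=(P[...,2]>.066)&(P[...,2]<.12)&(V>125)&(V<200)&(U>400)&(U<500)
Q=P[k]; print(len(Q),Q.min(0),Q.max(0),Q.mean(0)); 
x,y=Q[:,0],Q[:,1]; A=np.cov(x,y); w,e=np.linalg.eigh(A); print(np.sqrt(w),np.degrees(np.arctan2(e[1,1],e[0,1])))
for a in np.arange(.066,.11,.004):
  b=Q[(Q[:,2]>a)&(Q[:,2]<a+.004)]
  if len(b): print(round(a,3),len(b),b.mean(0).round(4))
cp=c['position']; 
for e in ([.556,.155],): print(np.degrees(np.arctan2(e[1]-cp[1],e[0]-cp[0])))
E
```

```text
cam [0.48043456 0.05336152 0.30350486]
(150, 245) [0.5602 0.1466 0.0592]
(160, 200) [0.555  0.1499 0.0598]
(190, 215) [0.5586 0.1522 0.0609]
(230, 235) [0.5529 0.1423 0.0929]
(300, 240) [0.5545 0.1452 0.1014]
(400, 255) [0.5598 0.1518 0.1064]
(480, 270) [0.5653 0.1581 0.1077]
(510, 270) [0.568  0.1621 0.1055]
0.056 [0.56380609 0.1548698  0.056     ]
0.06 [0.56245869 0.15322929 0.06      ]
0.058 [0.56273827 0.15524714 0.058     ]
0.062 [0.5613973  0.15358713 0.062     ]
boss [0.5621342  0.15443779 0.054     ]
top [0.56586045 0.15909004 0.108     ]
680 [0.54984672 0.14071063 0.06600214] [0.57274919 0.16694003 0.10933454] [0.55867222 0.15053656 0.100817  ]
[0.00235679 0.00818977] 49.45832603110369
0.066 15 [0.5622 0.1535 0.0676]
0.07 7 [0.5647 0.1529 0.0712]
0.074 2 [0.5658 0.1526 0.0754]
0.082 11 [0.5525 0.1429 0.0845]
0.086 26 [0.5519 0.1428 0.0883]
0.09 42 [0.5524 0.1427 0.0922]
0.094 59 [0.5526 0.1437 0.096 ]
0.098 98 [0.5556 0.1468 0.1001]
0.102 231 [0.5602 0.1525 0.1043]
0.106 189 [0.5624 0.1551 0.107 ]
53.37020113965421
```

```bash
python3 - <<'E'
from plan import *
c=load('w5'); 
L=np.array([.5615,.154]); 
a=np.radians(140); p=L+.185*np.array([np.cos(a),np.sin(a)]); print(p)
plan([p[0],p[1],.115],Rd(140),11,-1)
E
```

```text
[0.41978178 0.27291571]
{"grip": [-1, -1, -1, -1, -1, -1, -1, -1, -1, -1, -1], "slide": [[21.0, 15.0, 1.0], [22.0, 14.0, 0.0], [22.0, 14.0, 0.0], [22.0, 14.0, 0.0], [22.0, 13.0, 0.0], [23.0, 13.0, 0.0], [23.0, 13.0, 0.0], [23.0, 12.0, 0.0], [23.0, 12.0, 0.0], [23.0, 12.0, 0.0], [23.0, 11.0, 0.0]], "twist": [[-0.001, -0.002, 0.015], [-0.001, -0.002, 0.015], [-0.001, -0.002, 0.015], [-0.001, -0.002, 0.015], [-0.001, -0.002, 0.015], [-0.001, -0.002, 0.015], [-0.001, -0.002, 0.015], [-0.001, -0.002, 0.015], [-0.001, -0.002, 0.015], [-0.001, -0.002, 0.015], [-0.001, -0.002, 0.015]]}
```

Request:
carry_out(grip=[-1, -1, -1, -1, -1, -1, -1, -1, -1, -1, -1, -1], slide=[[18, 13, 0], [22, 14, 0], [22, 14, 0], [22, 14, 0], [22, 13, 0], [23, 13, 0], [23, 13, 0], [23, 12, 0], [23, 12, 0], [23, 12, 0], [12, 6, 0], [0, 0, 0]], twist=[[-0.001, -0.002, 0.015], [-0.001, -0.002, 0.015], [-0.001, -0.002, 0.015], [-0.001, -0.002, 0.015], [-0.001, -0.002, 0.015], [-0.001, -0.002, 0.015], [-0.001, -0.002, 0.015], [-0.001, -0.002, 0.015], [-0.001, -0.002, 0.015], [-0.001, -0.002, 0.015], [-0.001, -0.002, 0.015], [0, 0, 0]])

```text
time_s: 14.4
position: [0.4301, 0.2517, 0.1141]
tcp_rot: [[-0.745, 0.668, -0.005], [0.668, 0.745, -0.004], [0.001, -0.006, -1.0]]
force: [-1.1, 0.7, -1.2]
opening: 0.323
```

```bash
python3 - <<'E'
from plan import *
st()
c=snap('wrist','w7')
plan([.4198,.2729,.056],Rd(140),6,-1,nd=1)
E
```

```text
t 14.4 p [0.4301 0.2517 0.1141] yaw 138.12 z [-0.005 -0.004 -1.   ] j [ 17.6  28.1 104.5  -0.2  47.8 -30.5] F [-1.1  0.7 -1.2] M [ 0.06 -0.15  0.05] op 0.323
{"grip": [-1, -1, -1, -1, -1, -1], "slide": [[3.7, 1.6, 9.7], [3.7, 1.6, 9.7], [3.7, 1.6, 9.7], [3.7, 1.6, 9.7], [3.7, 1.6, 9.7], [3.7, 1.6, 9.7]], "twist": [[-0.001, 0.0, -0.006], [-0.001, 0.0, -0.006], [-0.001, 0.0, -0.006], [-0.001, 0.0, -0.006], [-0.001, 0.0, -0.006], [-0.001, 0.0, -0.006]]}
```

View pics/w7.png

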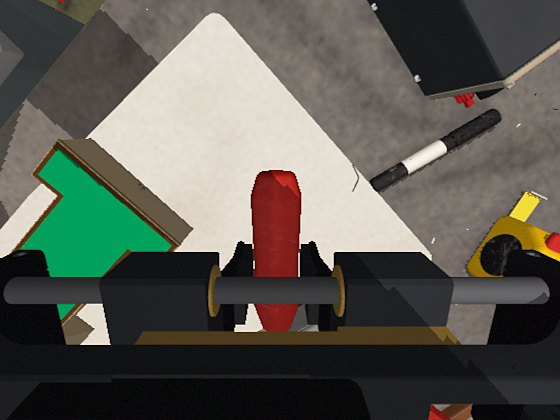

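Request:
carry_out(grip=[-1, -1, -1, -1, -1, -1, -1, -1, -1], slide=[[11, 4.5, 0], [11, 4.5, 0], [0, 0, 10], [0, 0, 12], [0, 0, 12], [0, 0, 12], [0, 0, 10], [0, 0, 0], [0, 0, 0]], twist=[[-0.002, 0, -0.016], [-0.002, 0, -0.016], [0, 0, 0], [0, 0, 0], [0, 0, 0], [0, 0, 0], [0, 0, 0], [0, 0, 0], [0, 0, 0]])

```text
time_s: 15.35
position: [0.4215, 0.2699, 0.053]
tcp_rot: [[-0.765, 0.644, -0.002], [0.644, 0.765, -0.003], [0.0, -0.003, -1.0]]
force: [-0.8, -0.2, -0.6]
opening: 0.323
```

```bash
python3 - <<'E'
from plan import *
s=st()
L=np.array([.5615,.154,.09]); R=s['tcp_rot']; q=R.T@(L-s['position']); print('loop in tool',q*1000)
c=snap('scene','s3');cv2.imwrite('pics/z8.png',cv2.resize(c['color'][180:290,140:290,::-1],None,fx=5,fy=5,interpolation=cv2.INTER_CUBIC))
c=snap('top','t3');cv2.imwrite('pics/z9.png',cv2.resize(c['color'][160:260,170:300,::-1],None,fx=6,fy=6,interpolation=cv2.INTER_CUBIC))
E
```

```text
t 15.35 p [0.4215 0.2699 0.053 ] yaw 139.89 z [-0.002 -0.003 -1.   ] j [ 1.990e+01  3.440e+01  1.067e+02 -1.000e-01  3.900e+01 -2.990e+01] F [-0.8 -0.2 -0.6] M [ 0.06 -0.16 -0.04] op 0.323
loop in tool [-181.73410049    1.46987383  -37.04710317]
```

View pics/z8.png

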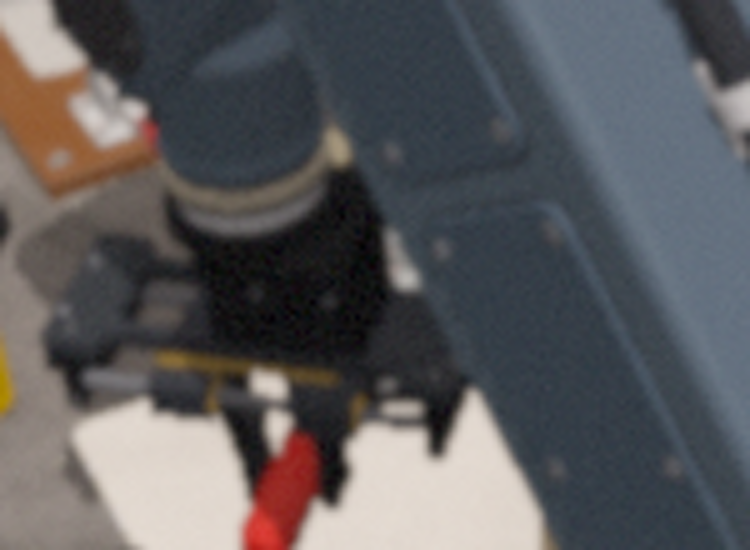

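View pics/z9.png

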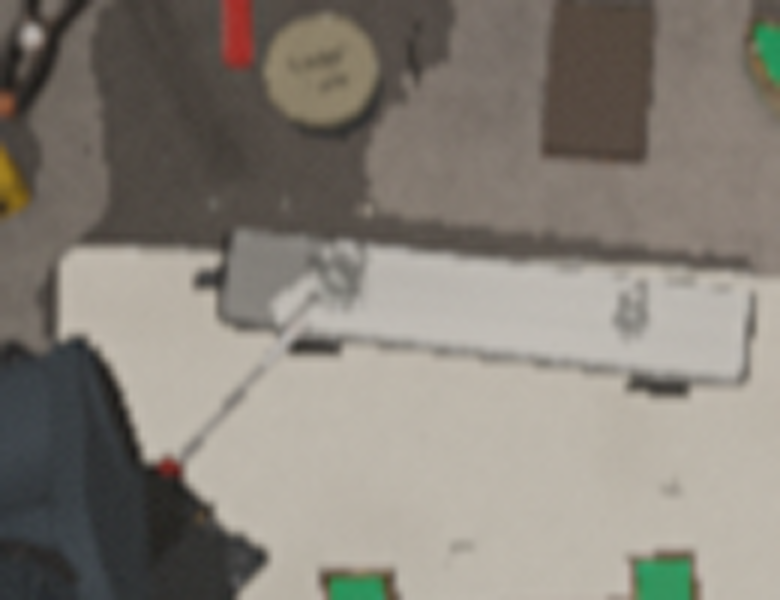

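```bash
python3 - <<'E'
from plan import *
s=st(); c=load('t3')
f=lambda x,y:(170+x/6,160+y/6)
tip=onz(c,*f(322,290),.087); fr=onz(c,*f(182,460),.087); print(tip,fr,np.linalg.norm(tip-fr),np.degrees(np.arctan2(*(fr-tip)[1::-1])))
R=np.array(s['tcp_rot']);p=np.array(s['position']); print('pred tip',p+R@[-.152,0,-.034],'front',p+R@[-.045,0,-.034])
L=np.array([.5615,.154,.09]); u,v=proj(c,L); print('loop px zoom',(u-170)*6,(v-160)*6, 'top',[(k) for k in proj(c,L+[0,0,.018])])
n=np.array([-np.sin(np.radians(140)),np.cos(np.radians(140))])
print('perp: tip',n@tip[:2],'fr',n@fr[:2],'loop',n@L[:2],'tcp',n@p[:2])
im=cv2.imread('pics/z9.png')
for d in range(0,360,15):
    a=np.radians(d); e=np.array([np.cos(np.radians(50)),np.sin(np.radians(50)),0]); q=L+.018*(np.cos(a)*e+np.sin(a)*np.array([0,0,1])); u,v=proj(c,q); cv2.circle(im,(int((u-170)*6),int((v-160)*6)),2,(0,0,255),-1)
cv2.imwrite('pics/z10.png',im[150:400,150:500].repeat(2,0).repeat(2,1))
E
```

```text
t 15.45 p [0.4216 0.27   0.0534] yaw 139.9 z [-0.001 -0.002 -1.   ] j [ 1.990e+01  3.440e+01  1.067e+02 -1.000e-01  3.900e+01 -2.990e+01] F [ 0.2 -0.2 -0.7] M [ 0.07 -0.18  0.02] op 0.323
[0.55195056 0.16131771 0.087     ] [0.45115181 0.24062697 0.087     ] 0.1282589041058145 141.80404898255105
pred tip [0.53794676 0.17215246 0.08746487] front [0.45610535 0.24107983 0.08742861]
loop px zoom 334.1121314650871 273.1927373370211 top [np.float64(225.05606032401764), np.float64(204.57281357343848)]
perp: tip -0.4783635133726917 fr -0.4743257445086147 loop -0.4788960870793145 tcp -0.4778481724096483
```

View pics/z10.png

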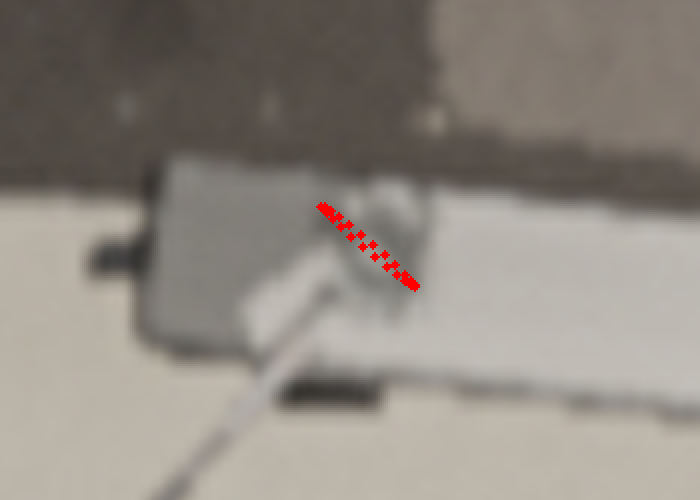

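Request:
carry_out(grip=[-1, -1, -1, -1, -1, -1, -1, -1], slide=[[0, 1.5, -3], [-5, 0, 0], [-8, 0, 0], [-8, 0, 0], [-8, 0, 0], [-8, 0, 0], [-5, 0, 0], [0, 0, 0]], twist=[[0.001, -0.001, 0], [0, 0, 0], [0, 0, 0], [0, 0, 0], [0, 0, 0], [0, 0, 0], [0, 0, 0], [0, 0, 0]])

```text
time_s: 16.25
position: [0.4604, 0.2417, 0.0589]
tcp_rot: [[-0.764, 0.645, 0.004], [0.645, 0.764, -0.002], [-0.005, 0.001, -1.0]]
force: [0.2, -0.6, -1.3]
opening: 0.328
```

```bash
cat >> plan.py <<'E'
L=np.array([.5615,.154,.09])
def loop():
    s=st(); q=np.array(s['tcp_rot']).T@(L-s['position']); print('loop in tool mm',(q*1000).round(1)); return s
E
python3 - <<'E'
from plan import *
loop()
c=snap('top','t4');cv2.imwrite('pics/z11.png',cv2.resize(c['color'][180:240,190:270,::-1],None,fx=9,fy=9,interpolation=cv2.INTER_CUBIC))
E
```

```text
t 16.25 p [0.4604 0.2417 0.0589] yaw 139.85 z [ 0.004 -0.002 -1.   ] j [ 15.5  34.6 104.   -0.3  41.1 -34.1] F [ 0.2 -0.6 -1.3] M [ 0.07 -0.17  0.06] op 0.328
loop in tool mm [-134.    -1.9  -30.5]
```

View pics/z11.png

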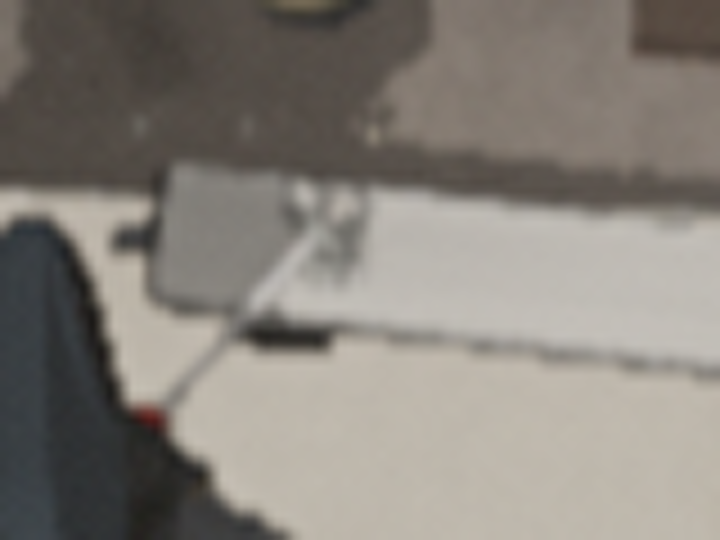

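Request:
carry_out(grip=[-1, -1, -1, -1, -1, -1, -1, -1], slide=[[0, -2, 2.5], [-6, 0, 0], [-8, 0, 0], [-8, 0, 0], [-8, 0, 0], [-6, 0, 0], [0, 0, 0], [0, 0, 0]], twist=[[0, 0.004, 0], [0, 0, 0], [0, 0, 0], [0, 0, 0], [0, 0, 0], [0, 0, 0], [0, 0, 0], [0, 0, 0]])

```text
time_s: 17.1
position: [0.4881, 0.2149, 0.0558]
tcp_rot: [[-0.765, 0.644, -0.0], [0.644, 0.765, 0.0], [0.0, -0.0, -1.0]]
force: [0.9, 0.1, -1.2]
opening: 0.321
```

```bash
python3 - <<'E'
from plan import *
loop()
c=snap('top','t5');cv2.imwrite('pics/z12.png',cv2.resize(c['color'][180:240,190:270,::-1],None,fx=9,fy=9,interpolation=cv2.INTER_CUBIC))
E
```

```text
t 17.1 p [0.4881 0.2149 0.0558] yaw 139.88 z [-0.  0. -1.] j [ 11.7  35.6 102.1   0.   42.3 -38.2] F [ 0.9  0.1 -1.2] M [ 0.02 -0.14 -0.  ] op 0.321
loop in tool mm [-95.3   0.7 -34.3]
```

View pics/z12.png

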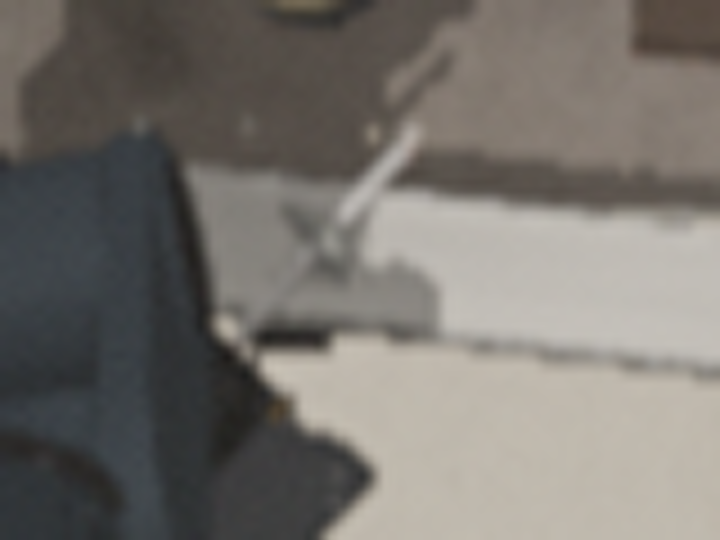

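Request:
carry_out(grip=[-1, -1, -1, -1, -1, -1, -1, -1, -1, -1], slide=[[0, 4.7, 0], [-0.5, 7.6, 0], [-0.5, 7.6, 0], [-0.5, 7.6, 0], [-0.5, 7.6, 0], [-0.5, 7.6, 0], [-0.5, 7.6, 0], [-0.5, 7.6, 0], [-0.3, 5, 0], [0, 0, 0]], twist=[[0, 0, 0.05], [0, 0, 0.08], [0, 0, 0.08], [0, 0, 0.08], [0, 0, 0.08], [0, 0, 0.08], [0, 0, 0.08], [0, 0, 0.08], [0, 0, 0.05], [0, 0, 0]])

```text
time_s: 18.15
position: [0.5414, 0.2481, 0.0556]
tcp_rot: [[-0.188, 0.982, -0.001], [0.982, 0.188, -0.001], [-0.0, -0.001, -1.0]]
force: [-0.5, 0.6, -1.3]
opening: 0.325
```

```bash
python3 - <<'E'
from plan import *
loop()
E
```

```text
t 18.15 p [0.5414 0.2481 0.0556] yaw 100.86 z [-0.001 -0.001 -1.   ] j [13.9 38.9 92.9 -0.  48.2  3. ] F [-0.5  0.6 -1.3] M [-0.05 -0.13 -0.  ] op 0.325
loop in tool mm [-96.2   2.  -34.4]
```

Request:
carry_out(grip=[-1, -1, -1, -1, -1, -1], slide=[[-0.2, 5, 0], [-0.2, 5, 0], [-0.2, 5, 0], [-0.2, 5, 0], [-0.2, 4.8, 0], [0, 0, 0]], twist=[[0, 0, 0.05], [0, 0, 0.05], [0, 0, 0.05], [0, 0, 0.05], [0, 0, 0.05], [0, 0, 0]])

```text
time_s: 18.75
position: [0.566, 0.2493, 0.0557]
tcp_rot: [[0.056, 0.998, 0.002], [0.998, -0.056, -0.003], [-0.003, 0.002, -1.0]]
force: [0.7, 0.9, -2.0]
opening: 0.32
```

```bash
python3 - <<'E'
from plan import *
loop()
E
```

```text
t 18.75 p [0.566  0.2493 0.0557] yaw 86.78 z [ 0.002 -0.003 -1.   ] j [13.5 40.2 89.5 -0.2 50.3 16.9] F [ 0.7  0.9 -2. ] M [ 0.06 -0.24  0.09] op 0.32
loop in tool mm [-95.5   0.9 -34.1]
```

```bash
cat >> plan.py <<'E'
def tq():
    s=loop(); r=np.array(s['position'])-L; F=s['force']; print('torque on tool about eye z:',round(r[0]*F[1]-r[1]*F[0],3),'+Mz',round(s['moment'][2],3),'Fjaw',np.round(np.array(s['tcp_rot']).T@F,2))
E
```

Request:
carry_out(grip=[-1, -1, -1, -1, -1], slide=[[0, 4, 0], [-0.1, 3.8, 0], [-0.1, 3.8, 0], [-0.1, 3.8, 0], [-0.1, 3.8, 0]], twist=[[0, 0, 0.04], [0, 0, 0.04], [0, 0, 0.04], [0, 0, 0.04], [0, 0, 0.04]])

```text
time_s: 19.25
position: [0.5846, 0.2462, 0.0559]
tcp_rot: [[0.244, 0.97, 0.005], [0.97, -0.244, -0.005], [-0.004, 0.006, -1.0]]
force: [0.4, 0.9, -2.1]
opening: 0.324
```

```bash
python3 - <<'E'
from plan import *
tq()
E
```

```text
t 19.25 p [0.5846 0.2462 0.0559] yaw 75.86 z [ 0.005 -0.005 -1.   ] j [12.9 41.1 87.1 -0.4 51.6 27.3] F [ 0.4  0.9 -2.1] M [ 0.12 -0.17  0.32] op 0.324
loop in tool mm [-95.1   0.4 -33.7]
torque on tool about eye z: -0.019 +Mz 0.321 Fjaw [1.03 0.19 2.09]
```

Request:
carry_out(grip=[-1, -1, -1, -1], slide=[[-0.1, 3.8, 0], [-0.1, 3.8, 0], [-0.1, 3.8, 0], [-0.1, 3.8, 0]], twist=[[0, 0, 0.04], [0, 0, 0.04], [0, 0, 0.04], [0, 0, 0.04]])

```text
time_s: 19.65
position: [0.5977, 0.242, 0.0559]
tcp_rot: [[0.387, 0.922, 0.006], [0.922, -0.387, -0.006], [-0.003, 0.008, -1.0]]
force: [1.3, 0.9, -1.5]
opening: 0.323
```

```bash
python3 - <<'E'
from plan import *
tq()
E
```

```text
t 19.65 p [0.5977 0.242  0.0559] yaw 67.21 z [ 0.006 -0.006 -1.   ] j [12.3 41.7 85.5 -0.5 52.6 35.4] F [ 1.3  0.9 -1.5] M [ 0.03 -0.3   0.33] op 0.323
loop in tool mm [-95.2   0.9 -33.8]
torque on tool about eye z: -0.079 +Mz 0.33 Fjaw [1.31 0.81 1.46]
```

Request:
carry_out(grip=[-1, -1, -1, -1], slide=[[-0.1, 3.8, 0], [-0.1, 3.8, 0], [-0.1, 3.8, 0], [-0.1, 3.8, 0]], twist=[[0.002, 0.001, 0.04], [0.002, 0.001, 0.04], [0.002, 0, 0.04], [0.002, 0, 0.04]])

```text
time_s: 20.05
position: [0.6101, 0.2359, 0.056]
tcp_rot: [[0.522, 0.853, 0.001], [0.853, -0.522, -0.001], [-0.0, 0.001, -1.0]]
force: [1.6, 0.9, -1.8]
opening: 0.326
```

```bash
python3 - <<'E'
from plan import *
tq()
E
```

```text
t 20.05 p [0.6101 0.2359 0.056 ] yaw 58.55 z [ 0.001 -0.001 -1.   ] j [11.4 42.3 83.9 -0.1 53.8 42.9] F [ 1.6  0.9 -1.8] M [ 0.02 -0.28  0.26] op 0.326
loop in tool mm [-95.2   1.3 -34. ]
torque on tool about eye z: -0.087 +Mz 0.256 Fjaw [1.65 0.9  1.79]
```

Request:
carry_out(grip=[-1, -1, -1, -1], slide=[[-0.1, 4, 0], [-0.1, 4, 0], [-0.1, 4, 0], [-0.1, 3.8, 0]], twist=[[0, 0, 0.04], [0, 0, 0.04], [0, 0, 0.04], [0, 0, 0.04]])

```text
time_s: 20.45
position: [0.6216, 0.2278, 0.0559]
tcp_rot: [[0.645, 0.764, 0.001], [0.764, -0.645, -0.0], [0.001, 0.001, -1.0]]
force: [2.5, 0.8, -0.5]
opening: 0.323
```

```bash
python3 - <<'E'
from plan import *
tq()
E
```

```text
t 20.45 p [0.6216 0.2278 0.0559] yaw 49.84 z [ 0.001 -0.    -1.   ] j [10.5 42.8 82.7 -0.  54.5 50.7] F [ 2.5  0.8 -0.5] M [ 0.04 -0.31  0.34] op 0.323
loop in tool mm [-95.1   1.7 -34.1]
torque on tool about eye z: -0.136 +Mz 0.338 Fjaw [2.22 1.4  0.49]
```

Request:
carry_out(grip=[-1, -1, -1, -1], slide=[[-0.1, 4.8, 0], [-0.1, 4.6, 0], [-0.1, 4.6, 0], [-0.1, 4.4, 0]], twist=[[0, 0, 0.04], [0, 0, 0.04], [0, 0, 0.04], [0, 0, 0.04]])

```text
time_s: 20.85
position: [0.6321, 0.2176, 0.0558]
tcp_rot: [[0.755, 0.656, -0.0], [0.656, -0.755, 0.003], [0.002, -0.002, -1.0]]
force: [0.3, 2.4, -0.1]
opening: 0.323
```

```bash
python3 - <<'E'
from plan import *
tq()
E
```

```text
t 20.85 p [0.6321 0.2176 0.0558] yaw 40.97 z [-0.     0.003 -1.   ] j [ 9.4 43.2 81.6  0.2 55.2 58.3] F [ 0.3  2.4 -0.1] M [ 0.38 -0.12  0.27] op 0.323
loop in tool mm [-95.    1.6 -34.4]
torque on tool about eye z: 0.152 +Mz 0.273 Fjaw [ 1.84 -1.64  0.06]
```

Request:
carry_out(grip=[-1, -1, -1], slide=[[-0.1, 4.2, 0], [-0.1, 4.2, 0], [-0.1, 4.2, 0]], twist=[[0, -0.001, 0.04], [0, -0.001, 0.04], [0, 0, 0.04]])

```text
time_s: 21.15
position: [0.6356, 0.2126, 0.0555]
tcp_rot: [[0.823, 0.568, -0.007], [0.568, -0.823, 0.007], [-0.002, -0.01, -1.0]]
force: [-2.3, 7.1, 0.2]
opening: 0.321
```

```bash
python3 - <<'E'
from plan import *
tq()
E
```

```text
t 21.15 p [0.6356 0.2126 0.0555] yaw 34.64 z [-0.007  0.007 -1.   ] j [ 8.7 43.4 81.1  0.6 55.8 63.8] F [-2.3  7.1  0.2] M [1.16 0.33 0.91] op 0.321
loop in tool mm [-94.4   5.8 -34.4]
torque on tool about eye z: 0.664 +Mz 0.914 Fjaw [ 2.12 -7.18 -0.17]
```

Contact stiffens sharply at yaw 35°, so the eye is seated (about 1.5 N·m in total). I won't push further. I'll ease off and read again.

Request:
carry_out(grip=[-1], slide=[[0, 0, 0]], twist=[[0, 0, -0.01]])

```text
time_s: 21.25
position: [0.6347, 0.2139, 0.0556]
tcp_rot: [[0.814, 0.581, -0.008], [0.581, -0.814, 0.008], [-0.002, -0.011, -1.0]]
force: [0.4, 1.8, 0.6]
opening: 0.322
```

```bash
python3 - <<'E'
from plan import *
tq()
E
```

```text
t 21.25 p [0.6347 0.2139 0.0556] yaw 35.52 z [-0.008  0.008 -1.   ] j [ 8.8 43.4 81.1  0.6 55.8 62.9] F [0.4 1.8 0.6] M [ 0.23 -0.2   0.8 ] op 0.322
loop in tool mm [-94.4   5.9 -34.3]
torque on tool about eye z: 0.11 +Mz 0.803 Fjaw [ 1.37 -1.26 -0.63]
```

Request:
carry_out(grip=[-1, -1], slide=[[0, 2, 0], [0, 2, 0]], twist=[[0, 0, 0], [0, 0, 0]])

```text
time_s: 21.45
position: [0.6347, 0.2137, 0.0557]
tcp_rot: [[0.81, 0.586, -0.01], [0.586, -0.81, 0.011], [-0.002, -0.015, -1.0]]
force: [-1.0, 5.0, -0.2]
opening: 0.326
```

```bash
python3 - <<'E'
from plan import *
tq()
E
```

```text
t 21.45 p [0.6347 0.2137 0.0557] yaw 35.89 z [-0.01   0.011 -1.   ] j [ 8.7 43.4 81.   0.9 56.  62.3] F [-1.   5.  -0.2] M [0.99 0.14 0.59] op 0.326
loop in tool mm [-94.4   4.9 -34.3]
torque on tool about eye z: 0.426 +Mz 0.593 Fjaw [ 2.12 -4.64  0.23]
```

Seated: no further motion at about 1.0 N·m. Now I'll swing back into the play.

Request:
carry_out(grip=[-1, -1, -1, -1, -1, -1, -1, -1, -1, -1, -1, -1], slide=[[0, -4, 0], [-0.3, -7.6, 0], [-0.3, -7.6, 0], [-0.3, -7.6, 0], [-0.3, -7.6, 0], [-0.3, -7.6, 0], [-0.3, -7.6, 0], [-0.3, -7.6, 0], [-0.3, -7.6, 0], [-0.3, -7.6, 0], [-0.3, -7.6, 0], [0, 0, 0]], twist=[[-0.003, 0, -0.06], [-0.003, 0, -0.08], [-0.003, 0, -0.08], [-0.003, 0, -0.08], [-0.003, 0, -0.08], [0, 0, -0.08], [0, 0, -0.08], [0, 0, -0.08], [0, 0, -0.08], [0, 0, -0.08], [0, 0, -0.08], [0, 0, 0]])

```text
time_s: 22.65
position: [0.5588, 0.2437, 0.0531]
tcp_rot: [[0.056, 0.998, -0.01], [0.998, -0.056, -0.008], [-0.009, -0.01, -1.0]]
force: [1.5, 1.3, -0.6]
opening: 0.328
```

```bash
python3 - <<'E'
from plan import *
tq()
c=snap('top','t6');cv2.imwrite('pics/z13.png',cv2.resize(c['color'][170:240,180:270,::-1],None,fx=8,fy=8,interpolation=cv2.INTER_CUBIC))
E
```

```text
t 22.65 p [0.5588 0.2437 0.0531] yaw 86.78 z [-0.01  -0.008 -1.   ] j [13.2 40.2 90.2 -0.4 50.3 16.7] F [ 1.5  1.3 -0.6] M [ 0.09 -0.29  0.06] op 0.328
loop in tool mm [-89.7   7.4 -36.2]
torque on tool about eye z: -0.137 +Mz 0.059 Fjaw [1.38 1.42 0.57]
```

View pics/z13.png

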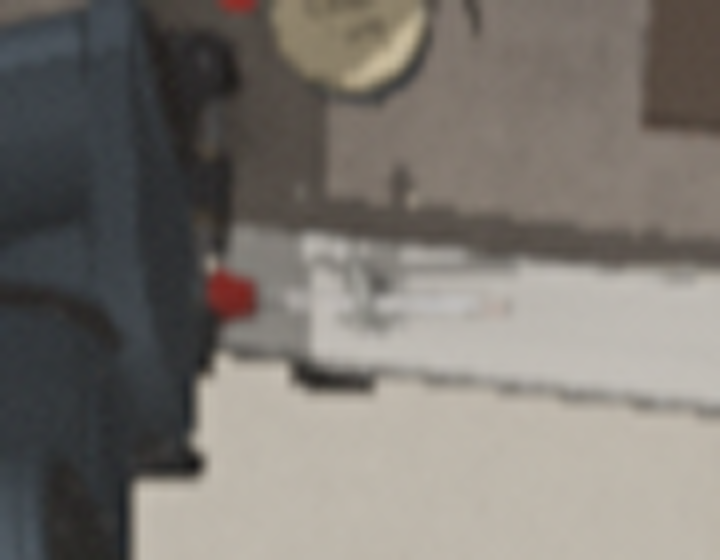

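```bash
python3 - <<'E'
from plan import *
c=load('t6')
f=lambda x,y:(180+x/8,170+y/8)
t=onz(c,*f(503,305),.087);h=onz(c,*f(258,298),.087);print(t,h,np.linalg.norm(t-h),np.degrees(np.arctan2(*(h-t)[1::-1])))
s=bot.read_state();R=np.array(s['tcp_rot']);p=np.array(s['position']); print('in tool tip',R.T@(t-p),'front',R.T@(h-p), proj(c,L))
E
```

```text
[0.55261995 0.09314355 0.087     ] [0.5559131  0.20193218 0.087     ] 0.10883846115943928 88.2661244547352
in tool tip [-0.15075663  0.00189479 -0.03261455] front [-0.04196531 -0.00117275 -0.03353588] (np.float64(225.68535524418118), np.float64(205.5321228895035))
```

Request:
carry_out(grip=[-1, -1, -1], slide=[[0, 3.5, -1], [0, 3, -1], [0, 0, 0]], twist=[[-0.005, 0.005, 0], [-0.005, 0.004, 0], [0, 0, 0]])

```text
time_s: 23.0
position: [0.5664, 0.2419, 0.0549]
tcp_rot: [[0.063, 0.998, -0.001], [0.998, -0.063, -0.0], [-0.0, -0.001, -1.0]]
force: [1.1, 0.5, -0.8]
opening: 0.325
```

```bash
python3 - <<'E'
from plan import *
tq()
E
```

```text
t 23.0 p [0.5664 0.2419 0.0549] yaw 86.37 z [-0.001 -0.    -1.   ] j [12.7 40.1 89.8  0.  50.1 16.4] F [ 1.1  0.5 -0.8] M [-0.03 -0.12 -0.01] op 0.325
loop in tool mm [-88.    0.7 -35.1]
torque on tool about eye z: -0.093 +Mz -0.006 Fjaw [0.59 1.05 0.84]
```

Centred and free. Withdrawing along tool +x.

Request:
carry_out(grip=[-1, -1, -1, -1, -1, -1, -1, -1, -1, -1, -1, -1], slide=[[5, 0, 0], [8, 0, 0], [8, 0, 0], [8, 0, 0], [8, 0, 0], [8, 0, 0], [8, 0, 0], [8, 0, 0], [8, 0, 0], [8, 0, 0], [8, 0, 0], [0, 0, 0]], twist=[[0, 0, 0], [0, 0, 0], [0, 0, 0], [0, 0, 0], [0, 0, 0], [0, 0, 0], [0, 0, 0], [0, 0, 0], [0, 0, 0], [0, 0, 0], [0, 0, 0], [0, 0, 0]])

```text
time_s: 24.2
position: [0.5719, 0.3355, 0.0543]
tcp_rot: [[0.064, 0.998, -0.002], [0.998, -0.064, 0.0], [0.0, -0.002, -1.0]]
force: [-0.3, -0.6, -0.3]
opening: 0.324
```

```bash
python3 - <<'E'
from plan import *
tq()
c=snap('top','t7');cv2.imwrite('pics/z14.png',cv2.resize(c['color'][160:290,130:290,::-1],None,fx=4.5,fy=4.5,interpolation=cv2.INTER_CUBIC))
E
```

```text
t 24.2 p [0.5719 0.3355 0.0543] yaw 86.36 z [-0.002  0.    -1.   ] j [20.7 43.  82.4  0.1 54.6 24.3] F [-0.3 -0.6 -0.3] M [-0.01 -0.06 -0.02] op 0.324
loop in tool mm [-181.8    1.1  -35.7]
torque on tool about eye z: 0.052 +Mz -0.015 Fjaw [-0.65 -0.28  0.31]
```

View pics/z14.png

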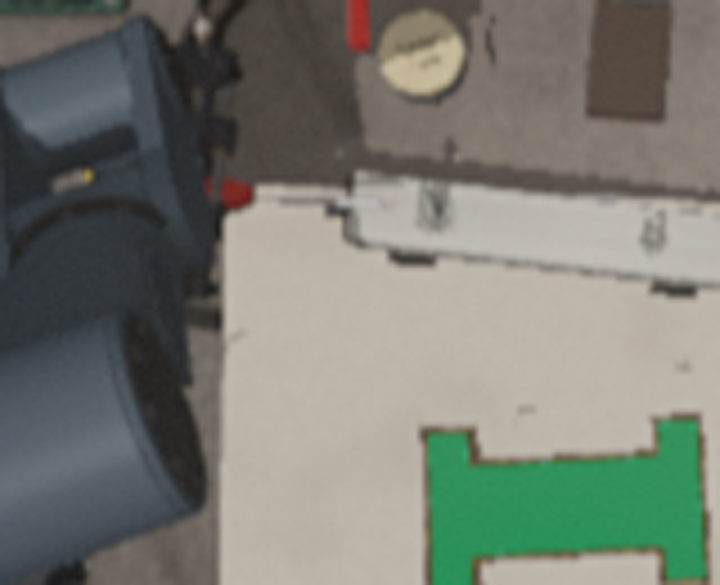

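The shank is out of the loop, with its tip at about (395,200) in the crop. I'll raise it and carry it back to the clear spot where it lay.

Request:
carry_out(grip=[-1, -1, -1, -1, -1, -1], slide=[[0, 0, -10], [0, 0, -20], [0, 0, -20], [0, 0, -20], [0, 0, -15], [0, 0, 0]], twist=[[0, 0, 0], [0, 0, 0], [0, 0, 0], [0, 0, 0], [0, 0, 0], [0, 0, 0]])

```text
time_s: 24.85
position: [0.5718, 0.3322, 0.1446]
tcp_rot: [[0.066, 0.998, -0.004], [0.998, -0.066, -0.002], [-0.002, -0.004, -1.0]]
force: [0.4, -0.6, -1.1]
opening: 0.325
```

```bash
python3 - <<'E'
from plan import *
loop()
plan([.5,-.28,.14],Rd(150),26,-1)
E
```

```text
t 24.85 p [0.5718 0.3322 0.1446] yaw 86.19 z [-0.004 -0.002 -1.   ] j [20.5 36.5 79.2 -0.  64.6 24.3] F [ 0.4 -0.6 -1.1] M [ 0.01 -0.09 -0.04] op 0.325
loop in tool mm [-178.3    1.8   55. ]
{"grip": [-1, -1, -1, -1, -1, -1, -1, -1, -1, -1, -1, -1, -1, -1, -1, -1, -1, -1, -1, -1, -1, -1, -1, -1, -1, -1], "slide": [[-24.0, -1.0, 0.0], [-24.0, -2.0, 0.0], [-23.0, -3.0, 0.0], [-23.0, -4.0, 0.0], [-23.0, -5.0, 0.0], [-23.0, -6.0, 0.0], [-23.0, -7.0, 0.0], [-22.0, -8.0, 0.0], [-22.0, -9.0, 0.0], [-21.0, -10.0, 0.0], [-21.0, -11.0, 0.0], [-21.0, -12.0, 0.0], [-20.0, -13.0, 0.0], [-19.0, -14.0, 0.0], [-19.0, -14.0, 0.0], [-18.0, -15.0, 0.0], [-18.0, -16.0, 0.0], [-17.0, -17.0, 0.0], [-16.0, -17.0, 0.0], [-15.0, -18.0, 0.0], [-15.0, -19.0, 0.0], [-14.0, -19.0, 0.0], [-13.0, -20.0, 0.0], [-12.0, -20.0, 0.0], [-11.0, -21.0, 0.0], [-10.0, -21.0, 0.0]], "twist": [[0.0, 0.0, -0.043], [0.0, 0.0, -0.043], [0.0, 0.0, -0.043], [0.0, 0.0, -0.043], [0.0, 0.0, -0.043], [0.0, 0.0, -0.043], [0.0, 0.0, -0.043], [0.0, 0.0, -0.043], [0.0, 0.0, -0.043], [0.0, 0.0, -0.043], [0.0, 0.0, -0.043], [0.0, 0.0, -0.043], [0.0, 0.0, -0.043], [0.0, 0.0, -0.043], [0.0, 0.0, -0.043], [0.0, 0.0, -0.043], [0.0, 0.0, -0.043], [0.0, 0.0, -0.043], [0.0, 0.0, -0.043], [0.0, 0.0, -0.043], [0.0, 0.0, -0.043], [0.0, 0.0, -0.043], [0.0, 0.0, -0.043], [0.0, 0.0, -0.043], [0.0, 0.0, -0.043], [0.0, 0.0, -0.043]]}
```

Request:
carry_out(grip=[-1, -1, -1, -1, -1, -1, -1, -1, -1, -1, -1, -1], slide=[[-20, -1, -1], [-24, -2, -1], [-23, -3, -1], [-23, -4, -1], [-23, -5, -1], [-23, -6, -1], [-23, -7, -1], [-22, -8, -1], [-22, -9, -1], [-21, -10, -1], [-21, -11, -1], [-21, -12, -1]], twist=[[0, 0, -0.043], [0, 0, -0.043], [0, 0, -0.043], [0, 0, -0.043], [0, 0, -0.043], [0, 0, -0.043], [0, 0, -0.043], [0, 0, -0.043], [0, 0, -0.043], [0, 0, -0.043], [0, 0, -0.043], [0, 0, -0.043]])

```text
time_s: 26.05
position: [0.537, 0.042, 0.1543]
tcp_rot: [[-0.454, 0.891, -0.01], [0.891, 0.454, -0.002], [0.003, -0.01, -1.0]]
force: [1.2, -0.6, -1.8]
opening: 0.319
```

```bash
python3 - <<'E'
from plan import *
st()
plan([.5,-.28,.14],Rd(150),14,-1)
E
```

```text
t 26.05 p [0.537  0.042  0.1543] yaw 117.01 z [-0.01  -0.002 -1.   ] j [ -7.3  27.2  96.7  -0.2  56.7 -34.2] F [ 1.2 -0.6 -1.8] M [-0.01 -0.14 -0.01] op 0.319
{"grip": [-1, -1, -1, -1, -1, -1, -1, -1, -1, -1, -1, -1, -1, -1], "slide": [[-19.0, -13.0, 1.0], [-19.0, -14.0, 1.0], [-18.0, -14.0, 1.0], [-18.0, -15.0, 1.0], [-17.0, -16.0, 1.0], [-16.0, -16.0, 1.0], [-16.0, -17.0, 1.0], [-15.0, -18.0, 1.0], [-14.0, -18.0, 1.0], [-13.0, -19.0, 1.0], [-13.0, -19.0, 1.0], [-12.0, -20.0, 1.0], [-11.0, -20.0, 1.0], [-10.0, -21.0, 1.0]], "twist": [[-0.001, 0.0, -0.041], [-0.001, 0.0, -0.041], [-0.001, 0.0, -0.041], [-0.001, 0.0, -0.041], [-0.001, 0.0, -0.041], [-0.001, 0.0, -0.041], [-0.001, 0.0, -0.041], [-0.001, 0.0, -0.041], [-0.001, 0.0, -0.041], [-0.001, 0.0, -0.041], [-0.001, 0.0, -0.041], [-0.001, 0.0, -0.041], [-0.001, 0.0, -0.041], [-0.001, 0.0, -0.041]]}
```

Request:
carry_out(grip=[-1, -1, -1, -1, -1, -1, -1, -1, -1, -1, -1, -1], slide=[[-19, -13, 0], [-19, -14, 0], [-18, -14, 0], [-18, -15, 0], [-17, -16, 0], [-16, -16, 0], [-16, -17, 0], [-15, -18, 0], [-14, -18, 0], [-13, -19, 0], [-13, -19, 0], [-8, -10, 0]], twist=[[-0.001, 0, -0.043], [-0.001, 0, -0.043], [-0.001, 0, -0.043], [-0.001, 0, -0.043], [-0.001, 0, -0.043], [-0.001, 0, -0.043], [-0.001, 0, -0.043], [-0.001, 0, -0.043], [-0.001, 0, -0.043], [-0.001, 0, -0.043], [-0.001, 0, -0.043], [0, 0, -0.03]])

```text
time_s: 27.25
position: [0.5043, -0.238, 0.1501]
tcp_rot: [[-0.835, 0.55, -0.011], [0.55, 0.835, 0.008], [0.013, 0.001, -1.0]]
force: [0.2, -0.7, -1.1]
opening: 0.322
```

```bash
python3 - <<'E'
from plan import *
st()
plan([.5,-.27,.03],Rd(150),8,-1,nd=1)
E
```

```text
t 27.25 p [ 0.5043 -0.238   0.1501] yaw 146.62 z [-0.011  0.008 -1.   ] j [-36.7  28.9  94.1  -0.   57.8 -93.4] F [ 0.2 -0.7 -1.1] M [ 0.02 -0.13  0.04] op 0.322
{"grip": [-1, -1, -1, -1, -1, -1, -1, -1], "slide": [[-2.0, -3.6, 15.0], [-1.9, -3.7, 15.0], [-1.8, -3.7, 15.0], [-1.8, -3.7, 15.0], [-1.7, -3.7, 15.0], [-1.7, -3.7, 15.0], [-1.6, -3.7, 15.0], [-1.6, -3.7, 15.0]], "twist": [[0.0, -0.002, -0.007], [0.0, -0.002, -0.007], [0.0, -0.002, -0.007], [0.0, -0.002, -0.007], [0.0, -0.002, -0.007], [0.0, -0.002, -0.007], [0.0, -0.002, -0.007], [0.0, -0.002, -0.007]]}
```

Request:
carry_out(grip=[-1, -1, -1, -1, -1, -1, -1, -1, -1, -1], slide=[[-2, -4, 10], [-2, -4, 15], [-2, -4, 15], [-2, -4, 15], [-2, -4, 15], [-2, -4, 15], [-2, -4, 15], [0, 0, 12], [0, 0, 0], [0, 0, 0]], twist=[[0, -0.002, -0.007], [0, -0.002, -0.007], [0, -0.002, -0.007], [0, -0.002, -0.007], [0, -0.002, -0.007], [0, -0.002, -0.007], [0, -0.001, -0.007], [0, 0, -0.007], [0, 0, 0], [0, 0, 0]])

```text
time_s: 28.25
position: [0.4944, -0.2653, 0.0268]
tcp_rot: [[-0.862, 0.507, -0.007], [0.507, 0.862, 0.009], [0.011, 0.004, -1.0]]
force: [0.7, 0.7, -1.8]
opening: 0.328
```

```bash
python3 - <<'E'
from plan import *
st()
plan([.502,-.275,-.010],Rd(150),6,-1,nd=1)
snap('wrist','w8')
E
```

```text
t 28.25 p [ 0.4944 -0.2653  0.0268] yaw 149.56 z [-0.007  0.009 -1.   ] j [-39.7  40.   98.3   0.2  42.4 -99.4] F [ 0.7  0.7 -1.8] M [-0.01 -0.13  0.04] op 0.328
{"grip": [-1, -1, -1, -1, -1, -1], "slide": [[-2.0, -0.8, 6.1], [-2.0, -0.8, 6.1], [-2.0, -0.8, 6.1], [-1.9, -0.8, 6.1], [-1.9, -0.8, 6.1], [-1.9, -0.8, 6.1]], "twist": [[0.001, -0.002, -0.001], [0.001, -0.002, -0.001], [0.001, -0.002, -0.001], [0.001, -0.002, -0.001], [0.001, -0.002, -0.001], [0.001, -0.002, -0.001]]}
```

View pics/w8.png

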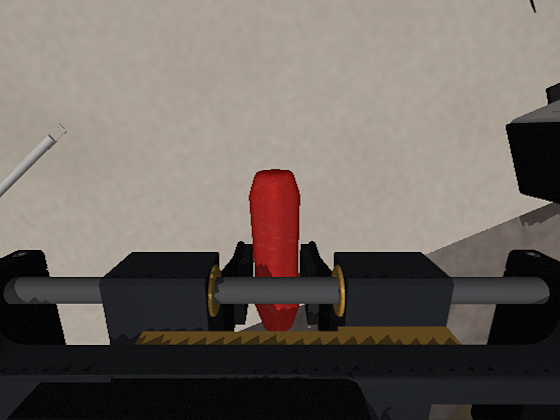

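Request:
carry_out(grip=[-1, -1, -1, -1, -1, -1, -1, -1], slide=[[0, 0, 8], [0, 0, 8], [0, 0, 8], [0, 0, 8], [0, 0, 5], [0, 0, 2], [0, 0, 0], [0, 0, 0]], twist=[[0.001, -0.002, 0], [0.001, -0.002, 0], [0.001, -0.002, 0], [0.001, -0.002, 0], [0.001, -0.002, 0], [0, -0.001, 0], [0, 0, 0], [0, 0, 0]])

```text
time_s: 29.1
position: [0.4954, -0.2652, -0.0139]
tcp_rot: [[-0.862, 0.506, 0.003], [0.506, 0.862, -0.004], [-0.004, -0.002, -1.0]]
force: [-0.2, 0.4, -1.4]
opening: 0.326
```

```bash
python3 - <<'E'
from plan import *
st()
E
```

```text
t 29.1 p [ 0.4954 -0.2652 -0.0139] yaw 149.59 z [ 0.003 -0.004 -1.   ] j [-39.5  43.8  99.5  -0.1  36.4 -99. ] F [-0.2  0.4 -1.4] M [ 0.   -0.17  0.01] op 0.326
```

Request:
carry_out(grip=[-1, -1, -1, -1, -1], slide=[[0, 0, 1.5], [0, 0, 1.5], [0, 0, 1], [0, 0, 0.5], [0, 0, 0]], twist=[[0, 0.002, 0], [0, 0.001, 0], [0, 0, 0], [0, 0, 0], [0, 0, 0]])

```text
time_s: 29.6
position: [0.4962, -0.2659, -0.0179]
tcp_rot: [[-0.862, 0.506, 0.002], [0.506, 0.862, -0.004], [-0.003, -0.002, -1.0]]
force: [0.6, -0.0, -1.5]
opening: 0.323
```

```bash
python3 - <<'E'
from plan import *
st()
E
```

```text
t 29.6 p [ 0.4962 -0.2659 -0.0179] yaw 149.58 z [ 0.002 -0.004 -1.   ] j [-39.5  44.3  99.4  -0.2  36.1 -98.9] F [ 0.6 -0.  -1.5] M [ 0.05 -0.18 -0.01] op 0.323
```

Within about 1 mm of the bench. One more small step, then open.

Request:
carry_out(grip=[-1, -1, 1, 1, 1, 1, 1, 1, 1, 1, 1, 1], slide=[[0, 0, 1], [0, 0, 0.5], [0, 0, 0], [0, 0, 0], [0, 0, 0], [0, 0, 0], [0, 0, 0], [0, 0, 0], [0, 0, 0], [0, 0, 0], [0, 0, 0], [0, 0, 0]], twist=[[0, 0, 0], [0, 0, 0], [0, 0, 0], [0, 0, 0], [0, 0, 0], [0, 0, 0], [0, 0, 0], [0, 0, 0], [0, 0, 0], [0, 0, 0], [0, 0, 0], [0, 0, 0]])

```text
time_s: 30.8
position: [0.4967, -0.2663, -0.0188]
tcp_rot: [[-0.862, 0.506, 0.003], [0.506, 0.862, -0.005], [-0.005, -0.003, -1.0]]
force: [-0.7, -0.0, -0.4]
opening: 0.994
```

Request:
carry_out(grip=[1, 1, 1, 1, 1, 1, 1, 1, 1, 1, 1, 1], slide=[[0, 0, 0], [0, 0, 0], [0, 0, -5], [0, 0, -15], [0, 0, -20], [0, 0, -25], [0, 0, -25], [0, 0, -25], [0, 0, -25], [0, 0, -25], [0, 0, 0], [0, 0, 0]], twist=[[0, 0, 0], [0, 0, 0], [0, 0, 0], [0, 0, 0], [0, 0, 0], [0, 0, 0], [0, 0, 0], [0, 0, 0], [0, 0, 0], [0, 0, 0], [0, 0, 0], [0, 0, 0]])

```text
time_s: 32.0
position: [0.4952, -0.2647, 0.1543]
tcp_rot: [[-0.862, 0.506, 0.002], [0.506, 0.862, -0.004], [-0.003, -0.002, -1.0]]
force: [-0.4, 0.7, -0.5]
opening: 0.997
```

```bash
python3 - <<'E'
from plan import *
st()
c=snap('wrist','w9')
for v in(180,200,220): print(dep(c,int(c['cx']),v).round(4))
c=snap('top','t9')
E
```

```text
t 32.0 p [ 0.4952 -0.2647  0.1543] yaw 149.58 z [ 0.002 -0.004 -1.   ] j [-39.5  28.5  94.1  -0.1  57.2 -99. ] F [-0.4  0.7 -0.5] M [ 0.1  -0.07 -0.04] op 0.997
[ 0.4772 -0.2555  0.0274]
[ 0.4964 -0.2668  0.0275]
[ 0.5163 -0.2785  0.0277]
```

View pics/w9.png

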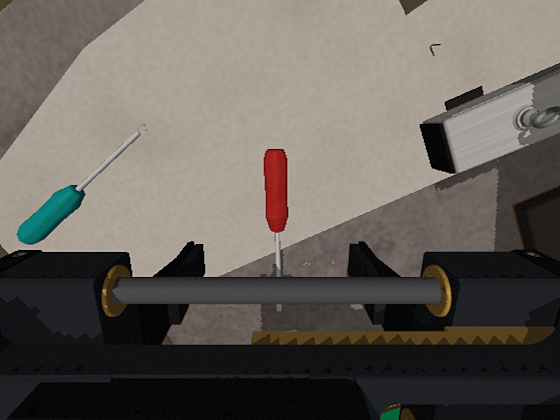

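View pics/t9.png

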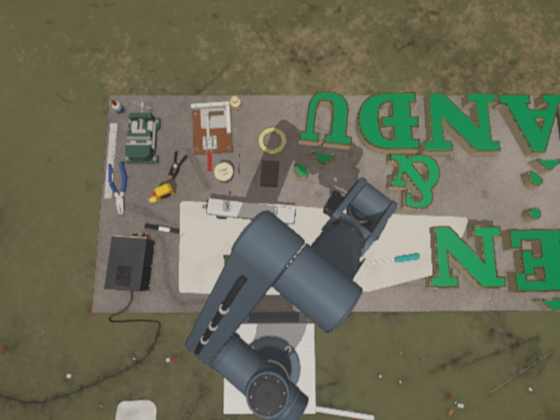

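The red handle spans (276,150)–(277,232) and lies flat; its top surface is at 27.5 mm, so its axis is at about 14 mm. The top view shows the tin (223,171), block (270,173) and tape (161,192) where they were. Handing in.

```bash
python3 - <<'E'
from plan import *
print(bot.hand_in()); st()
E
```

```text
the job is handed in; nothing more can be done
None
the job is handed in; nothing more can be done
```

The larger eye is turned home and nipped up, and the screwdriver is out of the loop and lying flat on the bench. I handed the job in at about 32 s, and the hand-in gives no verdict.

- **Grasp:** The first grasp closed on nothing, because the real fingertips sit about 24 mm behind the stated TCP. I found this in the wrist depth image, corrected for it, and the second grasp held.
- **Tightening:** The shank went through the loop to mid-shank with no contact felt. The play ran out at roughly 1 rad, and the eye then turned about 0.75 rad before stopping dead. The peak reading at the stop was about 1.55 N·m, which is above the 1.2 N·m snug range but below the 2 N·m that strips it. I eased off straight away. The hold afterwards read about 0.9–1.0 N·m, with no further turning under a second light push.
- **Last checks:** The handle axis is about 14 mm above the bench, and the gripper is open and well clear. By eye, the tin, block and tape measure are where they were in the top view. The arm was kept clear of the smaller eye. Seating was judged by feel only, since the gap is too small to see.

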